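# Free the stuck liner cups and load the control vials

### The job

Used liner cups are stuck in the fixed row of outer cups: grip each by its rim, work it out with a twist and a pull, and stand it upright in the blue wash tray. Slide each of the two red-capped control vials clear of the white-capped vials in their row, leaving the white ones where they stand and not lifting a red one until a finger's width (about 2 cm) separates it from them, then stand the red ones upright in the two outer cups marked with yellow discs, one in each. Do not disturb the bottle and the dish behind the work.

Things in the scene. Friction and masses are not known exactly. Their poses are not given: they have to be found in the camera images.
- cup_a_c (a point): white open liner cup, 37 mm across at the rim (36 at the foot), 62 mm tall, wall 2.5 mm, 40 g; point on its axis half-way up (31 mm above its underside), z up the axis. Two lugs 11 mm wide stick out 4 mm (to 22.4 mm from the axis) on its own +y and -y sides, 12 to 17 mm above the underside; a blue stripe runs up the outside above each lug. Absent in some starts
- cup_b_c (a point): liner cup exactly like the one of cup_a_c, same point and axes; absent in some starts. When stuck in an outer cup, any liner cup's top is 70 mm above the worktop and 38 mm above the tabs; its lugs lie under the tabs, up to 12 degrees off centre, and it cannot be pulled straight out
- cup_c_c (a point): liner cup exactly like the one of cup_a_c, same point and axes; absent in some starts. Any liner cup turned about its axis, either way, by 60 to 90 degrees (stripes well away from the tabs) lifts out freely
- holder: fixed grey base plate 244 x 78 x 8 mm with three open aluminium outer cups in a row, 80 mm apart; origin at the centre of its underside, x along the row from socket_near to socket_far, y across it, z up. Outer cups: 47 mm inside diameter, walls 3 mm thick, top 26.5 mm above the worktop
- socket_near (a point): centre of the inner floor, 8 mm above the worktop, of the outer cup at the row's end towards the robot, one of the two with a yellow disc (65 mm across, on the base under the cup); axes as the holder. On the +y and -y sides of every outer cup a steel tab 16 mm wide reaches in over the rim to 19.6 mm from the cup's axis, 26.5 to 31.5 mm above the worktop
- socket_mid (a point): the same point of the middle outer cup, same axes; it too has a yellow disc
- socket_far (a point): the same point of the outer cup at the far end, same axes; no yellow disc
- tray_in (a point): centre of the inner floor (4 mm above the worktop) of the loose blue wash tray, 215 x 145 mm outside, x along its length, y across, z up; walls 4 mm thick, their top 24 mm above the worktop; 0.5 to 0.8 kg
- vial_red1_c (a point): small white vial with a red cap, 23 mm across, 52 mm tall, 20 to 42 g; this point is on its axis, half-way up (26 mm above its underside), z up its axis. It stands in a straight row with the other red-capped and the three white-capped vials, in any order, neighbours about 24.5 mm from centre to centre and practically touching
- vial_red2_c (a point): the other vial with a red cap, alike; either may go in either marked cup
- vial_w1_c (a point): one of three vials with a white cap in the same row, 23 mm across, 52 mm tall, 30 g; its centre, half-way up
- vial_w2_c (a point): one of three vials with a white cap in the same row, 23 mm across, 52 mm tall, 30 g; its centre, half-way up
- vial_w3_c (a point): one of three vials with a white cap in the same row, 23 mm across, 52 mm tall, 30 g; its centre, half-way up
- reagent_c (a point): bystander: white bottle with a red cap, 44 mm across, 104 mm tall, behind the work; its centre
- dish_c (a point): bystander: white round covered dish, 71 mm across, 15 mm tall, behind the work; its centre
Not all that is in view belongs to the job. Leave any orange or turquoise look-alike of the part that bears cup_a_c alone.

How it is judged:
By the outcome, as a careful person would: the job done as asked, in the order asked, and still so for the second after the job is handed in, with the robot touching nothing.
Of cup_a, cup_b, cup_c only 2 to 3 are there at a start; the rules pass over those that are not, and their reading is None.
At some moment in a run one of tray may be knocked a few centimetres aside while the robot is not near it.
Once in a run the grip may slacken for a moment while it holds something.
It also fails if it takes over 210 s, if anything falls off the work surface, if the arm or the gripper's body presses on something with over 40 N, if the wrist force passes 120 N, or if a joint passes its speed limit or range.

### The arm

A 6-joint arm with a two-finger parallel gripper is mounted at the origin on a cart in front of the work surface, level with it; the furniture and walls round the work are solid. World frame = base frame: x ahead of the robot, y to its left, z up, the work surface at z = 0. Lengths are in m, angles in rad, forces in N, time in s.
With the tool pointing down it reaches from about 0.25 to 0.8 m from the base axis. Payload 3.9 kg.
Tool frame: the origin (TCP) lies at the very end of the fingers, on their centre line; the grasp point (between the pads) lies 19 mm behind it; z points along the fingers, y is the line along which they close (so a half turn about z gives the same grasp; the last joint's range is limited). The gripper opens to 85 mm and grips with 20 to 120 N. Pads are 22 mm wide; open, the fingers measure 114 mm over their backs; the gripper's body (76 mm by 85 mm) begins 54 mm behind the grasp point. The pads swing forward as they close: fully open they stand 13 mm farther back than shut.
Start: joints at [-1.331, 0.26, -0.138, 1.173, 0, 1.571], TCP at [0.125, -0.51, 0.208] pointing down, gripper open.
Joint ranges: [-2.78, 2.78], [-0.83, 1.72], [-1.28, 1.37], [-1.9, 2.12], [-1.57, 1.48], [-3.14, 3.14]. Speed limits (rad/s): [2.57, 2.57, 3.14, 3.14, 3.14, 3.14].

### API

Orientations are given as a rotation vector (axis times angle).
In Python, from bench import state, capture, sign_off gives the robot as it stands.
- The arm moves only by the shell command python3 -m crank 'ROWS' [FORCE]. ROWS is JSON, a list of rows, each a list of 3 entries, a list of its own where there are three numbers: the closure in counts, from 0 (fully open) to 255 (shut), then the shift along the tool's x, y, z in mm, then the turn, a rotation vector about the tool's x, y, z in rad. A call has 1 to 5 rows; each row is the pose to reach, as a shift and turn from the pose commanded when the call began, along the tool's axes at that moment; what a row does not reach only later rows make up. A row lasts 1/12 s, in which the tool goes at most 41.7 mm and 7.16 degrees, less where a joint would pass 70% of its speed; a pose out of reach is approached as far as the arm can. A call with a gripper value outside its range is refused whole. The fingers move at their own pace and stop on an object; FORCE is the grip in N (left out, the last holds). Time passes only in rows, so rows that repeat a pose let the fingers close. It gives the time, the measured TCP pose, the force, the opening and the grip force at its end, in the units of the state.
- state(): the state, without advancing time (a new reading comes with each control period).
- capture(name): name is "scene" or "top"; returns a dict with "image" (384x512x3 uint8, blue, green, red), "z_map" (384x512 float32, m along the optical axis (not along the pixel's ray), 0 where there is no reading), "vertical_fov" (degrees; the focal length in pixels is half the picture's height over the tangent of half this angle, whatever the lens; pixels are square), "cx", "cy" (the principal point, pixels), "dist_coeffs" ([k1, k2, p1, p2, k3] as OpenCV has them; the pictures are not rectified), "rvec" (rotation vector, rad) and "tvec" (3), from world to camera coordinates, as OpenCV has them. Camera axes: x right, y down, z forward; pixel columns grow to the right and rows downward; lengths in m; the calibration is good to about 2 mm. A picture is of the moment at which its call begins.
- sign_off(): hands the job in; it is judged then, once.
The state is a dict: "clock": time; "joint_pos": joint angles; "joint_vel": joint speeds; "tau": joint torques, N m; "position": TCP position; "eef_rot": TCP orientation; "ft_force": force on the tool from outside, world axes, zero at the start; "wrist_torque": the same for the moment, N m; "gripper_width": opening from 0.0 (shut) to 1.0 (fully open); "grasp_force": force on a finger pad.
Only numpy, scipy, OpenCV 4.12 (cv2) and the standard library are available. Lean on these libraries where they do the work, as an engineer would, in place of code of your own. Each camera call takes 0.05 s, during which the arm holds its last target. There are 200 camera calls.

## Working session

There is one attempt and no reset: what is moved stays moved. The work goes in short steps, Python scripts to look and compute and a shell command to move; the robot and the scene stay as the last step left them, time stands still between calls to the robot, and variables do not carry over. Pictures are saved under pics/ and viewed, at most 14 in all, crops included, and the job is handed in when it is done.

```bash
ls; mkdir -p pics
python3 - <<'E'
from bench import state,capture
import cv2
print(state())
for n in("scene","top"):
    c=capture(n); cv2.imwrite(f"pics/{n}0.png",c["image"])
    print({k:v for k,v in c.items() if k not in("image","z_map")}, (c["z_map"]>0).mean())
E
```

```text
pics
{'clock': 0.0, 'joint_pos': array([-1.33101705e+00,  2.60667487e-01, -1.39407140e-01,  1.17267934e+00,
       -1.37765331e-06,  1.57080903e+00]), 'joint_vel': array([ 0.00082757,  0.0001103 , -0.00049557, -0.00034531,  0.00042221,
        0.0001692 ]), 'tau': array([ 1.46199207e-03, -4.05681682e+01,  2.53919846e+01,  1.89029623e-02,
        2.21818169e-05,  8.39204066e-07]), 'position': array([ 0.12450555, -0.50926302,  0.2067592 ]), 'eef_rot': array([-3.11711470e+00, -3.75490538e-01,  3.69722887e-04]), 'ft_force': array([0.044415  , 0.42232591, 0.35773152]), 'wrist_torque': array([0.01691969, 0.02953959, 0.02603122]), 'grasp_force': 0.0, 'gripper_width': 1.0048040170304962}
{'vertical_fov': 49.819836081913195, 'cx': 255.24262844434807, 'cy': 178.48024487438508, 'dist_coeffs': array([-0.01082499,  0.        ,  0.        ,  0.        ,  0.        ]), 'rvec': array([ 0.73877538, -2.52803366,  1.19840418]), 'tvec': array([0.46702262, 0.23308778, 0.93689189])} 0.9959004720052084
{'vertical_fov': 57.74449099034538, 'cx': 255.7502276897742, 'cy': 188.00521430616658, 'dist_coeffs': array([-0.07899877,  0.        ,  0.        ,  0.        ,  0.        ]), 'rvec': array([ 2.20234605, -1.98247804,  0.21971   ]), 'tvec': array([-0.06156729,  0.56065798,  0.93094797])} 0.9956868489583334
```

Run:
```python
import cv2
for n in("scene","top"):
    i=cv2.imread(f"pics/{n}0.png"); cv2.imwrite(f"pics/{n}0b.png",cv2.resize(i,(800,600),interpolation=cv2.INTER_CUBIC))
```

```text
(no output)
```

View pics/scene0b.png

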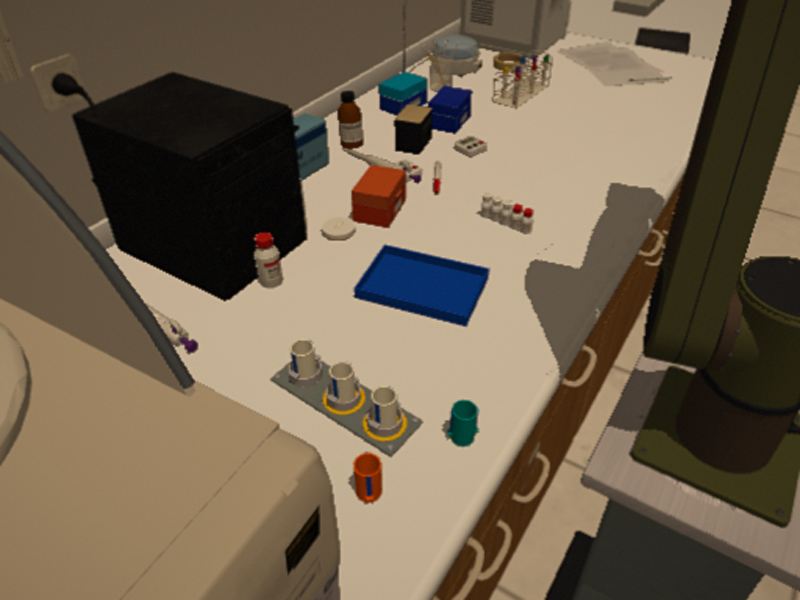

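View pics/top0b.png

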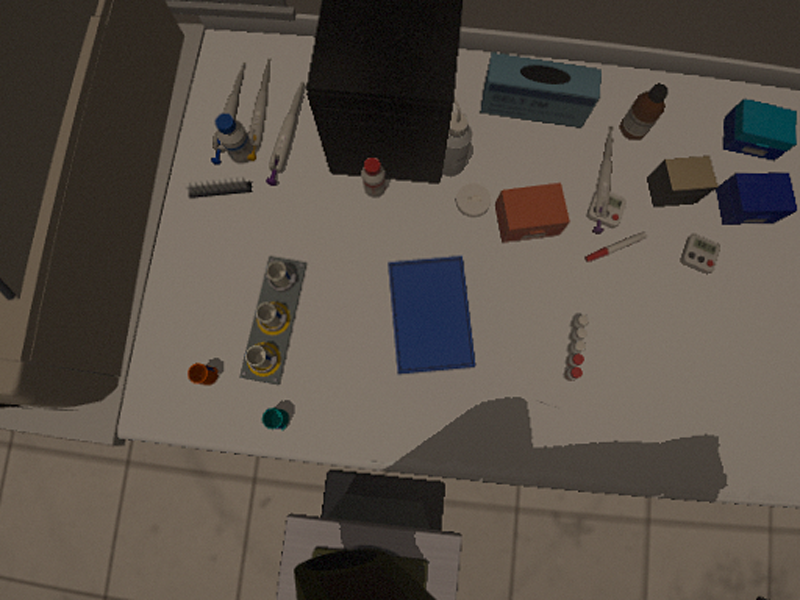

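The scene shows three liners in the holder at (305,360), (342,383), (385,408), yellow discs under the last two; the row of vials is at (487–528, 203–220), with the reds at its near end. The top view shows the holder at (275,320), tray at (432,315) and vials at (578,345). Look-alikes to leave alone: orange cup (203,373) and turquoise cup (276,418) in the top view; a bottle with a red cap (373,165) and a red-tipped pen (615,245), neither of which is a vial.

```bash
cat > h.py <<'E'
import numpy as np, cv2
from bench import state,capture
from scipy.spatial.transform import Rotation as R
def cam(c):
    h=c["image"].shape[0]; f=h/2/np.tan(np.radians(c["vertical_fov"])/2)
    K=np.array([[f,0,c["cx"]],[0,f,c["cy"]],[0,0,1]]); return K,c["dist_coeffs"],R.from_rotvec(c["rvec"]).as_matrix(),np.array(c["tvec"])
def cast(c,px,z):
    K,d,M,t=cam(c); px=np.asarray(px,float).reshape(-1,1,2)
    n=cv2.undistortPoints(px,K,d)[:,0]; ray=np.c_[n,np.ones(len(n))]@M; o=-M.T@t
    return o+ray*((z-o[2])/ray[:,2])[:,None]
def cloud(c):
    K,d,M,t=cam(c); h,w=c["z_map"].shape
    g=np.stack(np.meshgrid(np.arange(w),np.arange(h)),-1).reshape(-1,1,2).astype(float)
    n=cv2.undistortPoints(g,K,d)[:,0]; p=np.c_[n,np.ones(len(n))]*c["z_map"].reshape(-1,1)
    P=(p-t)@M; P[c["z_map"].ravel()==0]=np.nan; return P.reshape(h,w,3)
def proj(c,P):
    K,d,M,t=cam(c); return cv2.projectPoints(np.asarray(P,float).reshape(-1,3),c["rvec"],np.array(c["tvec"]),K,d)[0][:,0]
def tool():
    s=state(); return s["position"],R.from_rotvec(s["eef_rot"])
def go(target,yaw=None):
    """shift in tool mm (and turn) to reach world target pointing down, y axis of tool at yaw"""
    p,r=tool(); out=r.inv().apply(np.asarray(target)-p)*1000
    tr=np.zeros(3)
    if yaw is not None:
        y=np.array([np.cos(yaw),np.sin(yaw),0]); z=np.array([0,0,-1.]); best=None
        for s in(1,-1):
            q=R.from_matrix(np.c_[np.cross(s*y,z),s*y,z]); v=(r.inv()*q).as_rotvec()
            if best is None or np.linalg.norm(v)<np.linalg.norm(best): best=v
        tr=best
    return out.round(1),tr.round(3)
def circ(P):
    A=np.c_[2*P[:,:2],np.ones(len(P))]; s=np.linalg.lstsq(A,(P[:,:2]**2).sum(1),rcond=None)[0]
    return s[:2],np.sqrt(s[2]+s[:2]@s[:2])
E
python3 - <<'E'
from h import *
for n in("top","scene"):
    c=capture(n); P=cloud(c); hsv=cv2.cvtColor(c["image"],cv2.COLOR_BGR2HSV); z=P[...,2]; H,S,V=cv2.split(hsv)
    work=(P[...,0]>.2)&(P[...,0]<.8)&(abs(P[...,1])<.7)
    tab=work&(abs(z)<.015); print(n,"table z",np.nanmedian(z[tab]))
    def comps(m,name,lo=6,plane=None):
        k,l,st,ce=cv2.connectedComponentsWithStats(m.astype(np.uint8))
        for i in range(1,k):
            if st[i,4]>=lo:
                q=P[l==i]; 
                print(name,st[i,4],ce[i].round(1),"pc",np.nanmedian(q,0).round(4),"zmax",np.nanmax(q[:,2]).round(4), "cast",cast(c,ce[i],plane)[0].round(4) if plane is not None else "")
    comps(work&((H<8)|(H>172))&(S>130)&(V>60)&(z>.02),"red",4,.052)
    comps(work&(H>18)&(H<35)&(S>120),"yellow",6,.008)
    comps(work&(z>.060)&(z<.078)&(S<90),"rim",6,.07)
    comps(work&(z>.043)&(z<.058)&(S<110),"vialtop",6,.052)
    m=work&(H>100)&(H<130)&(S>120)&(z<.04)
    k,l,st,ce=cv2.connectedComponentsWithStats(m.astype(np.uint8)); 
    for i in range(1,k):
        if st[i,4]>1000:
            top=(l==i)&(z>.019); a=np.argwhere(l==i)[:,::-1].astype(np.float32)
            r=cv2.minAreaRect(cast(c,a,.024)[:,:2].astype(np.float32)*1000); print("tray",st[i,4],r, "cloud",cv2.minAreaRect(P[l==i][:,:2].astype(np.float32)*1000))
E
```

```text
top table z -0.0005034177133294753
red 53 [237.4 106.5] pc [0.7908 0.0754 0.1031] zmax 0.106 cast [0.8158 0.0809 0.052 ]
red 4 [354.5 121.5] pc [ 0.7937 -0.2733  0.0751] zmax 0.0772 cast [ 0.8048 -0.2795  0.052 ]
red 5 [345.2 123.2] pc [ 0.7851 -0.245   0.076 ] zmax 0.0786 cast [ 0.7959 -0.2513  0.052 ]
red 4 [323.8 126.5] pc [ 0.7678 -0.1829  0.0736] zmax 0.0778 cast [ 0.7779 -0.1867  0.052 ]
red 4 [337. 129.] pc [ 0.7649 -0.223   0.0737] zmax 0.079 cast [ 0.7742 -0.2272  0.052 ]
red 4 [345. 130.] pc [ 0.7627 -0.2466  0.0746] zmax 0.0784 cast [ 0.7737 -0.2516  0.052 ]
red 4 [319.2 132. ] pc [ 0.7643 -0.1768  0.0383] zmax 0.0436 cast [ 0.7586 -0.1741  0.052 ]
red 5 [325.6 133.8] pc [ 0.7439 -0.1905  0.0757] zmax 0.0765 cast [ 0.7549 -0.1936  0.052 ]
red 11 [357.8 135.2] pc [ 0.7523 -0.2829  0.0745] zmax 0.0767 cast [ 0.7613 -0.2911  0.052 ]
red 9 [331.2 138.4] pc [ 0.7315 -0.2085  0.0749] zmax 0.0792 cast [ 0.7419 -0.2113  0.052 ]
red 5 [393.2 138.4] pc [ 0.7771 -0.411   0.0205] zmax 0.0214 cast [ 0.7631 -0.3996  0.052 ]
red 9 [321.4 139.4] pc [ 0.7388 -0.183   0.0412] zmax 0.076 cas
[... 5580 characters left out ...]
77 cast [0.5128 0.2262 0.052 ]
vialtop 8 [212.2 246.1] pc [0.5113 0.2523 0.0505] zmax 0.0566 cast [0.5097 0.2539 0.052 ]
vialtop 51 [220.6 247.2] pc [0.4908 0.2472 0.0502] zmax 0.0574 cast [0.4914 0.2462 0.052 ]
vialtop 59 [245.7 253.6] pc [0.4336 0.2289 0.0511] zmax 0.0578 cast [0.432  0.2311 0.052 ]
vialtop 9 [238.7 261.9] pc [0.432  0.2579 0.0492] zmax 0.0546 cast [0.432  0.2592 0.052 ]
vialtop 49 [247.5 263.9] pc [0.4118 0.254  0.051 ] zmax 0.0579 cast [0.4123 0.2533 0.052 ]
tray 2729 ((539.1881103515625, -51.92707824707031), (216.2331085205078, 164.1131134033203), 11.291952133178711) cloud ((543.5831909179688, -62.3243408203125), (215.31103515625, 149.8822784423828), 11.386225700378418)
```

Run:
```python
from h import *
u=np.array([np.cos(np.radians(-5.05)),np.sin(np.radians(-5.05))]); C=np.array([.5032,.2360])
ims=[]
for n,b in(("top",(150,155,70,95)),("scene",(175,205,100,95))):
    c=capture(n);P=cloud(c);H,S,V=cv2.split(cv2.cvtColor(c["image"],cv2.COLOR_BGR2HSV));z=P[...,2]
    for k in(-1,0,1):
        q=C+.08*k*u; d=P[...,:2]-q; r=np.hypot(d[...,0],d[...,1])
        m=(r<.026)&(z>.036)&(z<.075)&(H>100)&(H<130)&(S>70)
        rim=(r<.026)&(z>.066)&(z<.074)
        az=np.degrees(np.arctan2(d[m][:,1],d[m][:,0]))
        print(n,k,q.round(4),"stripe n",m.sum(),"az",np.median(az).round(1) if m.sum() else None,np.unique((az//10*10).astype(int),return_counts=True),"rim bbox mid",((np.nanpercentile(P[rim],4,0)+np.nanpercentile(P[rim],96,0))/2)[:2].round(4))
    x,y,w,h=b; ims.append(cv2.resize(c["image"][y:y+h,x:x+w],(int(w*500/h),500),interpolation=cv2.INTER_CUBIC))
im=np.hstack(ims); im=cv2.resize(im,(800,int(im.shape[0]*800/im.shape[1]))); cv2.imwrite("pics/crop1.png",im)
```

```text
top -1 [0.4235 0.243 ] stripe n 7 az -88.1 (array([-100,  -90]), array([2, 5])) rim bbox mid [0.4248 0.2416]
top 0 [0.5032 0.236 ] stripe n 5 az -85.9 (array([-100,  -90]), array([2, 3])) rim bbox mid [0.5053 0.2357]
top 1 [0.5829 0.229 ] stripe n 5 az -97.3 (array([-110, -100]), array([2, 3])) rim bbox mid [0.5816 0.2282]
scene -1 [0.4235 0.243 ] stripe n 25 az 85.4 (array([70, 80, 90]), array([ 9, 10,  6])) rim bbox mid [0.4243 0.2421]
scene 0 [0.5032 0.236 ] stripe n 21 az 84.7 (array([70, 80, 90]), array([ 3, 13,  5])) rim bbox mid [0.5041 0.2367]
scene 1 [0.5829 0.229 ] stripe n 16 az 78.0 (array([50, 60, 70, 80]), array([1, 2, 7, 6])) rim bbox mid [0.5839 0.23  ]
```

View pics/crop1.png

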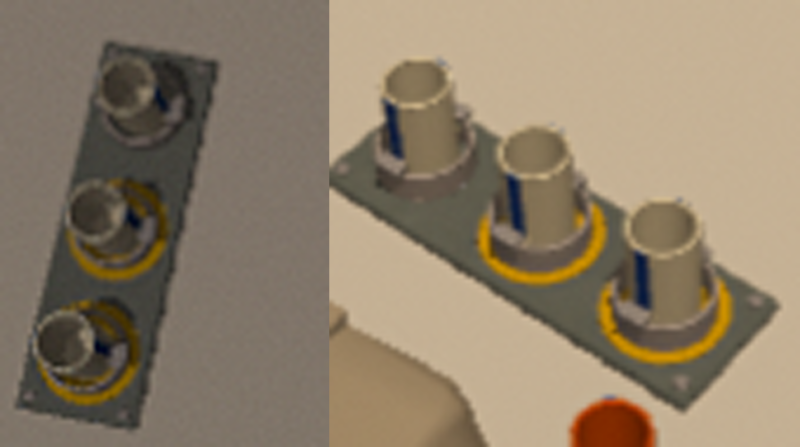

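The crop confirms it: three white liners in the grey holder, yellow discs under the two nearer ones, stripes close to the tabs; the orange cup lies outside the holder.

```bash
cat >> h.py <<'E'
def plan(*wps):
    """wps: (xyz, yaw_deg or None, tool-down). Prints shift/turn of each call (<=200 mm, <=34 deg), each in the axes at its start"""
    p,r=tool(); th=None
    y=r.as_matrix()[:,1]; yaw=np.degrees(np.arctan2(y[1],y[0]))
    for x,ph in wps:
        x=np.array(x,float); ph=yaw if ph is None else ph
        dy=(ph-yaw)
        n=max(1,int(np.ceil(max(np.linalg.norm(x-p)/.2,abs(dy)/34.)))); p0,y0=p,yaw
        for i in range(1,n+1):
            q=p0+(x-p0)*i/n; a=np.radians(y0+dy*i/n)
            Y=np.array([np.cos(a),np.sin(a),0]);Z=np.array([0,0,-1.]); r2=R.from_matrix(np.c_[np.cross(Y,Z),Y,Z])
            print("  ",(r.inv().apply(q-p)*1000).round(1).tolist(),(r.inv()*r2).as_rotvec().round(3).tolist(), np.round(q,3))
            p,r=q,r2
        yaw=ph
    s=state(); print("t",s["clock"],"j",np.degrees(s["joint_pos"]).round(0))
E
python3 -c "
from h import *
plan(([.4243,.242,.14],26),([.4243,.242,.045],26))"
```

```text
[93.9, -131.8, 13.5] [-0.001, -0.0, -0.357] [ 0.185 -0.359  0.194]
   [134.1, -90.7, 13.5] [0.0, 0.0, -0.357] [ 0.244 -0.209  0.18 ]
   [157.3, -38.1, 13.5] [0.0, 0.0, -0.357] [ 0.304 -0.059  0.167]
   [160.7, 19.2, 13.5] [0.0, 0.0, -0.357] [0.364 0.092 0.153]
   [143.9, 74.2, 13.5] [0.0, 0.0, -0.357] [0.424 0.242 0.14 ]
   [0.0, 0.0, 95.0] [0.0, 0.0, 0.0] [0.424 0.242 0.045]
t 0.3 j [-76.  15.  -8.  67.  -0.  90.]
```

```bash
python3 -m crank '[[80,[94,-132,13],[0,0,-0.357]],[80,[94,-132,13],[0,0,-0.357]],[80,[94,-132,13],[0,0,-0.357]],[80,[94,-132,13],[0,0,-0.357]],[80,[94,-132,13],[0,0,-0.357]]]' 40
python3 -m crank '[[80,[134,-91,13],[0,0,-0.357]],[80,[134,-91,13],[0,0,-0.357]],[80,[134,-91,13],[0,0,-0.357]],[80,[134,-91,13],[0,0,-0.357]],[80,[134,-91,13],[0,0,-0.357]]]'
python3 -m crank '[[80,[157,-38,13],[0,0,-0.357]],[80,[157,-38,13],[0,0,-0.357]],[80,[157,-38,13],[0,0,-0.357]],[80,[157,-38,13],[0,0,-0.357]],[80,[157,-38,13],[0,0,-0.357]]]'
python3 -m crank '[[80,[161,19,13],[0,0,-0.357]],[80,[161,19,13],[0,0,-0.357]],[80,[161,19,13],[0,0,-0.357]],[80,[161,19,13],[0,0,-0.357]],[80,[161,19,13],[0,0,-0.357]]]'
python3 -m crank '[[80,[144,74,13],[0,0,-0.357]],[80,[144,74,13],[0,0,-0.357]],[80,[144,74,13],[0,0,-0.357]],[80,[144,74,13],[0,0,-0.357]],[80,[144,74,13],[0,0,-0.357]]]'
python3 -c "
from h import *
plan(([.4243,.242,.14],26),([.4243,.242,.045],26));print(state()['position'])"
```

```text
clock: 0.72
position: [0.1846, -0.352, 0.1935]
eef_rot: [-2.994, -0.928, -0.002]
ft_force: [-1.6, 0.3, -0.5]
gripper_width: 0.683
grasp_force: 0.0
clock: 1.13
position: [0.2449, -0.2029, 0.181]
eef_rot: [-2.781, -1.453, -0.003]
ft_force: [-1.1, -0.2, 0.4]
gripper_width: 0.689
grasp_force: 0.0
clock: 1.55
position: [0.3065, -0.0535, 0.1687]
eef_rot: [-2.479, -1.928, -0.005]
ft_force: [0.2, -1.6, 0.3]
gripper_width: 0.685
grasp_force: 0.0
clock: 1.97
position: [0.3678, 0.0968, 0.1558]
eef_rot: [2.103, 2.333, 0.008]
ft_force: [1.8, -0.4, 0.5]
gripper_width: 0.687
grasp_force: 0.0
clock: 2.38
position: [0.428, 0.2475, 0.1422]
eef_rot: [1.66, 2.666, 0.008]
ft_force: [-0.1, 0.4, -0.4]
gripper_width: 0.684
grasp_force: 0.0
   [-3.3, -5.8, 2.2] [0.005, -0.002, 0.004] [0.424 0.242 0.14 ]
   [0.0, 0.0, 95.0] [0.0, 0.0, 0.0] [0.424 0.242 0.045]
t 2.3833 j [ 30.  14. -19.  56.   0.  94.]
[0.42798925 0.24751737 0.14219835]
```

```bash
python3 -m crank '[[80,[-3,-6,2],[0.005,-0.002,0.004]],[80,[-3,-6,2],[0.005,-0.002,0.004]],[80,[-3,-6,40],[0.005,-0.002,0.004]],[80,[-3,-6,70],[0.005,-0.002,0.004]],[80,[-3,-6,97],[0.005,-0.002,0.004]]]' 40
python3 -m crank '[[80,[0,0,0],[0,0,0]],[80,[0,0,0],[0,0,0]],[255,[0,0,0],[0,0,0]],[255,[0,0,0],[0,0,0]],[255,[0,0,0],[0,0,0]]]'
python3 -m crank '[[255,[0,0,0],[0,0,0]],[255,[0,0,0],[0,0,0]],[255,[0,0,0],[0,0,0]],[255,[0,0,0],[0,0,0]]]'
```

```text
clock: 2.8
position: [0.4187, 0.2345, 0.0448]
eef_rot: [-1.673, -2.658, 0.01]
ft_force: [0.2, -0.6, -0.0]
gripper_width: 0.685
grasp_force: 0.0
clock: 3.22
position: [0.4211, 0.2375, 0.0475]
eef_rot: [1.67, 2.66, -0.003]
ft_force: [-0.4, 0.7, -0.1]
gripper_width: 0.268
grasp_force: 0.0
clock: 3.55
position: [0.4197, 0.2372, 0.0459]
eef_rot: [-1.669, -2.661, 0.008]
ft_force: [0.9, 0.3, 0.5]
gripper_width: 0.001
grasp_force: 0.2
```

Run:
```python
from h import *
ims=[]
for n,b in(("top",(110,130,140,150)),("scene",(150,150,160,150))):
    c=capture(n); x,y,w,h=b; ims.append(cv2.resize(c["image"][y:y+h,x:x+w],(int(w*560/h*.7),392),interpolation=cv2.INTER_CUBIC))
cv2.imwrite("pics/c2.png",np.hstack(ims)[:, :800]);print(state()["position"])
```

```text
[0.41963587 0.23718853 0.04569567]
```

View pics/c2.png

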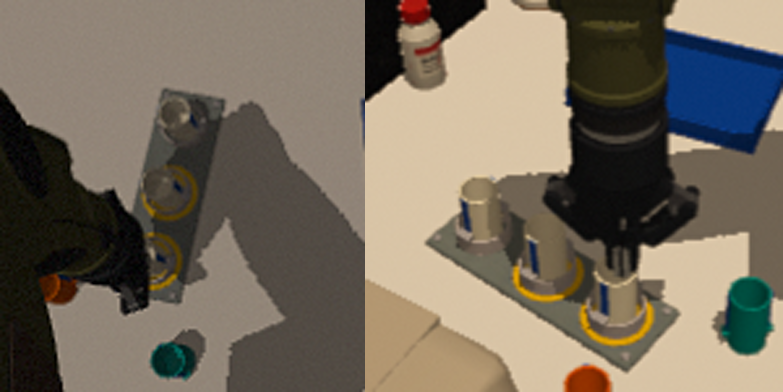

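Run:
```python
from h import *
print(R.from_rotvec(state()["eef_rot"]).as_matrix().round(3))
for n in("scene","top"):
    c=capture(n);P=cloud(c);V=c["image"].max(-1)
    d=np.hypot(P[...,0]-.422,P[...,1]-.24)
    for a in range(40,140,10):
        for nm,mm in(("dark",V<60),("light",V>=80)):
            m=(d<.04)&(P[...,2]*1000>=a)&(P[...,2]*1000<a+10)&mm
            if m.sum()>3: q=P[m]; print(n,a,nm,m.sum(),q.min(0).round(3),q.max(0).round(3))
```

```text
[[-0.435  0.9   -0.003]
 [ 0.9    0.435 -0.004]
 [-0.002 -0.005 -1.   ]]
scene 40 light 59 [0.406 0.225 0.04 ] [0.441 0.26  0.05 ]
scene 50 light 57 [0.406 0.226 0.05 ] [0.441 0.26  0.06 ]
scene 60 light 55 [0.406 0.232 0.06 ] [0.442 0.26  0.07 ]
scene 70 dark 8 [0.406 0.239 0.075] [0.426 0.249 0.079]
scene 70 light 26 [0.407 0.236 0.07 ] [0.441 0.26  0.08 ]
scene 80 dark 20 [0.405 0.238 0.081] [0.429 0.25  0.089]
scene 80 light 12 [0.404 0.227 0.082] [0.418 0.25  0.089]
scene 90 dark 29 [0.404 0.238 0.09 ] [0.429 0.251 0.1  ]
scene 90 light 11 [0.405 0.229 0.091] [0.418 0.25  0.098]
scene 100 dark 25 [0.404 0.232 0.1  ] [0.428 0.252 0.109]
scene 110 dark 68 [0.387 0.229 0.111] [0.44  0.262 0.12 ]
scene 110 light 5 [0.386 0.235 0.111] [0.401 0.238 0.119]
scene 120 dark 164 [0.383 0.217 0.12 ] [0.453 0.265 0.13 ]
scene 130 dark 92 [0.383 0.215 0.13 ] [0.453 0.267 0.14 ]
top 40 dark 5 [0.408 0.222 0.045] [0.43  0.235 0.047]
top 60 dark 5 [0.421 0.222 0.06 ] [0.428 0.223 0.07 ]
top 70 dark 4 [0.409 0.227 0.071] [0.418 0.231 0.08 ]
top 70 light 6 [0.415 0.224 0.07 ] [0.437 0.231 0.074]
top 80 dark 4 [0.411 0.226 0.083] [0.419 0.229 0.089]
top 90 dark 4 [0.418 0.226 0.092] [0.425 0.229 0.1  ]
top 110 dark 7 [0.396 0.214 0.111] [0.419 0.226 0.12 ]
top 120 dark 20 [0.394 0.214 0.122] [0.41  0.227 0.13 ]
top 130 dark 7 [0.394 0.214 0.134] [0.414 0.223 0.139]
```

```bash
python3 -m crank '[[255,[0,0,-30],[0,0,0]],[255,[0,0,-60],[0,0,0]],[255,[0,0,-90],[0,0,0]],[255,[0,0,-90],[0,0,0]],[255,[0,0,-90],[0,0,0]]]'
python3 -m crank '[[80,[0,0,0],[0,0,0]],[80,[0,0,0],[0,0,0]],[80,[0,0,0],[0,0,0]],[80,[0,0,0],[0,0,0]],[80,[0,0,0],[0,0,0]]]'
python3 - <<'E'
from h import *
ims=[]
for n,b in(("top",(110,130,140,150)),("scene",(150,150,160,150))):
    c=capture(n); x,y,w,h=b; ims.append(cv2.resize(c["image"][y:y+h,x:x+w],(int(w*560/h*.7),392),interpolation=cv2.INTER_CUBIC))
    print(n,proj(c,[state()["position"],[.4243,.242,.07]]).round(1).tolist())
cv2.imwrite("pics/c3.png",np.hstack(ims)[:, :800]);print(state()["position"])
E
```

```text
clock: 4.17
position: [0.4215, 0.2383, 0.1373]
eef_rot: [1.669, 2.66, -0.002]
ft_force: [0.3, 0.1, 0.2]
gripper_width: -0.003
grasp_force: 0.0
clock: 4.58
position: [0.4193, 0.2371, 0.1347]
eef_rot: [-1.669, -2.659, 0.011]
ft_force: [-0.4, -0.5, -0.8]
gripper_width: 0.679
grasp_force: 0.0
top [[158.1, 226.3], [163.2, 227.2]]
scene [[248.1, 232.0], [245.7, 252.9]]
[0.41962662 0.23725509 0.13511979]
```

View pics/c3.png

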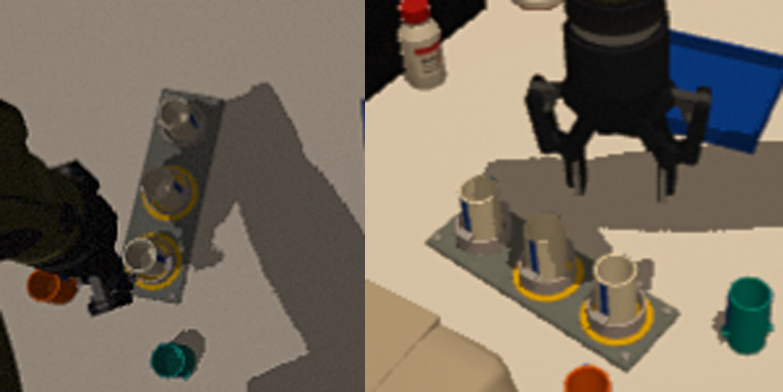

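```bash
cat > tip.py <<'E'
from h import *
s=state(); p=s["position"]; c=capture("scene");P=cloud(c);V=c["image"].max(-1)
d=np.hypot(P[...,0]-p[0],P[...,1]-p[1]); m=(d<.05)&(P[...,2]>.082)&(P[...,2]<p[2]+.04)&(V<110)
z=P[m][:,2]; lo=np.percentile(z,2); q=P[m][z<lo+.012]
print("width",s["gripper_width"],"tcp",p.round(4),"lowest",lo.round(4),z.min().round(4),"tip xy",q.min(0).round(3),q.max(0).round(3))
E
python3 tip.py
python3 -m crank '[[255,[0,0,0],[0,0,0]],[255,[0,0,0],[0,0,0]],[255,[0,0,0],[0,0,0]],[255,[0,0,0],[0,0,0]],[255,[0,0,0],[0,0,0]]]'|head -2
python3 tip.py
```

```text
width 0.6866703442905938 tcp [0.4196 0.2373 0.1351] lowest 0.1647 0.1643 tip xy [0.38  0.225 0.164] [0.454 0.263 0.174]
clock: 5.15
position: [0.4199, 0.2374, 0.1356]
width -0.0004526915902377825 tcp [0.4199 0.2374 0.1356] lowest 0.1629 0.1605 tip xy [0.405 0.236 0.16 ] [0.428 0.252 0.175]
```

Run:
```python
from h import *
s=state(); p=s["position"]; 
for n in("scene","top"):
    c=capture(n);P=cloud(c);V=c["image"].max(-1)
    d=np.hypot(P[...,0]-p[0],P[...,1]-p[1])
    for a in range(80,240,10):
        m=(d<.03)&(P[...,2]*1000>=a)&(P[...,2]*1000<a+10)
        if m.sum(): print(n,a,m.sum(),P[m].min(0).round(3),P[m].max(0).round(3),int(np.median(V[m])))
    print(proj(c,p))
ims=cv2.resize(capture("scene")["image"][170:270,200:300],(600,600),interpolation=cv2.INTER_CUBIC); cv2.imwrite("pics/c4.png",ims)
```

```text
scene 150 1 [0.413 0.244 0.16 ] [0.413 0.244 0.16 ] 86
scene 160 21 [0.405 0.238 0.161] [0.425 0.251 0.17 ] 75
scene 170 48 [0.405 0.234 0.17 ] [0.428 0.251 0.18 ] 58
scene 180 52 [0.405 0.23  0.18 ] [0.429 0.251 0.19 ] 43
scene 190 45 [0.406 0.233 0.19 ] [0.427 0.253 0.2  ] 37
scene 200 87 [0.39  0.227 0.2  ] [0.439 0.261 0.21 ] 15
scene 210 151 [0.39  0.219 0.21 ] [0.449 0.261 0.22 ] 13
scene 220 46 [0.391 0.218 0.22 ] [0.448 0.261 0.23 ] 13
scene 230 62 [0.397 0.237 0.23 ] [0.434 0.262 0.24 ] 13
[[247.94561558 231.83826239]]
top 160 5 [0.417 0.226 0.165] [0.428 0.231 0.169] 55
top 170 10 [0.409 0.226 0.171] [0.429 0.231 0.179] 36
top 180 8 [0.408 0.226 0.181] [0.43  0.233 0.19 ] 18
top 190 6 [0.41  0.224 0.191] [0.427 0.231 0.199] 22
top 200 7 [0.402 0.216 0.202] [0.421 0.226 0.209] 16
top 210 25 [0.393 0.216 0.21 ] [0.41  0.228 0.22 ] 9
top 220 6 [0.398 0.217 0.22 ] [0.421 0.225 0.228] 6
top 230 5 [0.41  0.218 0.23 ] [0.418 0.22  0.236] 9
[[158.00642681 226.14029579]]
```

View pics/c4.png

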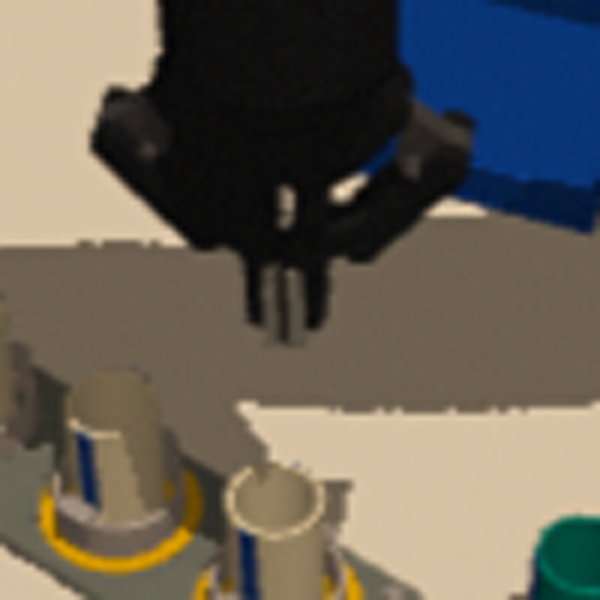

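The fingertips really end about 25 mm above the reported TCP (crop: tip at (285,343), projected TCP at (288,372)), so my first grip closed just above the cup. I'll aim 25 mm lower.

```bash
python3 -c "
from h import *
plan(([.4258,.242,.10],26),([.4258,.242,.02],26))"
```

```text
[1.6, 7.5, 35.6] [-0.005, 0.002, -0.004] [0.426 0.242 0.1  ]
   [0.0, 0.0, 80.0] [0.0, 0.0, 0.0] [0.426 0.242 0.02 ]
t 5.35 j [ 30.  14. -21.  56.  -0.  94.]
```

```bash
python3 -m crank '[[80,[2,7,0],[-0.005,0.002,-0.004]],[80,[2,7,5],[-0.005,0.002,-0.004]],[80,[2,7,30],[-0.005,0.002,-0.004]],[80,[2,7,60],[-0.005,0.002,-0.004]],[80,[2,7,85],[-0.005,0.002,-0.004]]]' 40
python3 -m crank '[[80,[0,0,15],[0,0,0]],[80,[0,0,30],[0,0,0]],[80,[0,0,30],[0,0,0]],[255,[0,0,30],[0,0,0]],[255,[0,0,30],[0,0,0]]]'
python3 -m crank '[[255,[0,0,0],[0,0,0]],[255,[0,0,0],[0,0,0]],[255,[0,0,0],[0,0,0]],[255,[0,0,0],[0,0,0]]]'
```

```text
clock: 5.77
position: [0.4254, 0.2422, 0.0494]
eef_rot: [1.664, 2.664, 0.002]
ft_force: [0.1, -0.5, -0.6]
gripper_width: 0.682
grasp_force: 0.0
clock: 6.18
position: [0.4255, 0.2422, 0.0212]
eef_rot: [1.664, 2.664, 0.001]
ft_force: [-2.3, -0.5, 3.0]
gripper_width: 0.427
grasp_force: 40.0
clock: 6.52
position: [0.4255, 0.2422, 0.0212]
eef_rot: [1.664, 2.664, 0.002]
ft_force: [0.5, 0.4, 2.5]
gripper_width: 0.429
grasp_force: 40.2
```

```bash
python3 -m crank '[[255,[0,0,0],[0,0,-0.11]],[255,[0,0,0],[0,0,-0.22]],[255,[0,0,0],[0,0,-0.33]],[255,[0,0,0],[0,0,-0.44]],[255,[0,0,0],[0,0,-0.44]]]' 50
python3 -m crank '[[255,[0,0,0],[0,0,-0.11]],[255,[0,0,0],[0,0,-0.22]],[255,[0,0,0],[0,0,-0.33]],[255,[0,0,0],[0,0,-0.44]],[255,[0,0,0],[0,0,-0.44]]]'
python3 -m crank '[[255,[0,0,0],[0,0,-0.11]],[255,[0,0,0],[0,0,-0.22]],[255,[0,0,0],[0,0,-0.33]],[255,[0,0,0],[0,0,-0.43]],[255,[0,0,0],[0,0,-0.43]]]'
python3 -m crank '[[255,[0,0,-8],[0,0,0]],[255,[0,0,-16],[0,0,0]],[255,[0,0,-24],[0,0,0]],[255,[0,0,-32],[0,0,0]],[255,[0,0,-40],[0,0,0]]]'
python3 -m crank '[[255,[0,0,-20],[0,0,0]],[255,[0,0,-35],[0,0,0]],[255,[0,0,-35],[0,0,0]],[255,[0,0,-35],[0,0,0]]]'
cat > tray.py <<'E'
from h import *
import sys
c=capture("top");P=cloud(c);H,S,V=cv2.split(cv2.cvtColor(c["image"],cv2.COLOR_BGR2HSV));z=P[...,2]
m=(H>100)&(H<130)&(S>120)&(z<.04)&(P[...,0]<.75)&(P[...,0]>.2)&(P[...,1]>-.3)&(P[...,1]<.15)
k,l,st,ce=cv2.connectedComponentsWithStats(m.astype(np.uint8)); i=1+np.argmax(st[1:,4])
r=cv2.minAreaRect(cast(c,np.argwhere(l==i)[:,::-1].astype(np.float32),.02)[:,:2].astype(np.float32)*1000)
(cx,cy),(w,h),a=r
if w<h: a+=90
a=(a+90)%180-90
print("tray c",cx,cy,"size",w,h,"ang",a)
e=np.array([np.cos(np.radians(a)),np.sin(np.radians(a))])
for k in(-62,0,62): print("slot",k,(np.array([cx,cy])+k*e).round(0))
E
python3 tray.py
```

```text
clock: 6.93
position: [0.4258, 0.2424, 0.0212]
eef_rot: [1.04, 2.963, 0.002]
ft_force: [1.2, 0.5, 2.3]
gripper_width: 0.422
grasp_force: 49.8
clock: 7.35
position: [0.4258, 0.2425, 0.0212]
eef_rot: [0.372, 3.118, 0.002]
ft_force: [0.4, 0.0, 4.0]
gripper_width: 0.423
grasp_force: 49.9
clock: 7.77
position: [0.4253, 0.242, 0.0212]
eef_rot: [-0.299, 3.127, 0.0]
ft_force: [-0.5, 0.1, 6.0]
gripper_width: 0.425
grasp_force: 50.1
clock: 8.18
position: [0.4252, 0.242, 0.0616]
eef_rot: [-0.301, 3.127, 0.0]
ft_force: [-0.2, 0.4, -0.8]
gripper_width: 0.421
grasp_force: 50.0
clock: 8.52
position: [0.4259, 0.2425, 0.0967]
eef_rot: [-0.302, 3.125, 0.002]
ft_force: [0.5, -0.4, -1.1]
gripper_width: 0.428
grasp_force: 50.0
tray c 542.6832275390625 -63.156898498535156 size 213.1855926513672 142.7835235595703 ang 11.125259399414062
slot -62 [482. -75.]
slot 0 [543. -63.]
slot 62 [604. -51.]
```

```bash
python3 -c "
from h import *
plan(([.483,-.075,.07],101),([.483,-.075,.019],101),([.483,-.075,.12],101),([.505,.236,.10],26))"
```

```text
[2.0, -161.1, 12.8] [0.0, 0.001, 0.0] [0.454 0.083 0.083]
   [1.9, -161.1, 12.9] [0.0, 0.0, 0.0] [ 0.483 -0.075  0.07 ]
   [0.0, -0.0, 51.0] [0.0, 0.0, 0.0] [ 0.483 -0.075  0.019]
   [0.0, 0.0, -101.0] [0.0, 0.0, 0.0] [ 0.483 -0.075  0.12 ]
   [-27.0, 100.4, 6.7] [0.0, 0.0, 0.436] [0.49  0.029 0.113]
   [18.0, 102.4, 6.7] [0.0, 0.0, 0.436] [0.498 0.132 0.107]
   [59.5, 85.2, 6.7] [0.0, 0.0, 0.436] [0.505 0.236 0.1  ]
t 8.5667 j [ 30.  16. -24.  50.  -0.  19.]
```

```bash
python3 -m crank '[[255,[2,-161,12],[0,0,0]],[255,[2,-161,12],[0,0,0]],[255,[2,-161,12],[0,0,0]],[255,[2,-161,12],[0,0,0]],[255,[2,-161,12],[0,0,0]]]'
python3 -m crank '[[255,[2,-161,12],[0,0,0]],[255,[2,-161,12],[0,0,0]],[255,[2,-161,12],[0,0,0]],[255,[2,-161,12],[0,0,0]],[255,[2,-161,12],[0,0,0]]]'
python3 -m crank '[[255,[0,0,0],[0,0,0]],[255,[0,0,0],[0,0,0]],[255,[0,0,15],[0,0,0]],[255,[0,0,30],[0,0,0]],[255,[0,0,38],[0,0,0]]]'
python3 -m crank '[[255,[0,0,4],[0,0,0]],[255,[0,0,8],[0,0,0]],[255,[0,0,12],[0,0,0]],[255,[0,0,12],[0,0,0]]]'
```

```text
clock: 8.98
position: [0.453, 0.0778, 0.082]
eef_rot: [0.291, -3.125, 0.006]
ft_force: [-0.4, -0.3, -0.3]
gripper_width: 0.423
grasp_force: 50.2
clock: 9.4
position: [0.4837, -0.0802, 0.0704]
eef_rot: [0.292, -3.128, 0.005]
ft_force: [0.5, 0.3, 0.3]
gripper_width: 0.427
grasp_force: 50.3
clock: 9.82
position: [0.4815, -0.0729, 0.0322]
eef_rot: [0.307, -3.124, -0.002]
ft_force: [-0.8, -0.5, -0.1]
gripper_width: 0.423
grasp_force: 49.9
clock: 10.15
position: [0.4827, -0.0744, 0.0213]
eef_rot: [0.304, -3.126, -0.0]
ft_force: [0.0, 0.3, -0.8]
gripper_width: 0.422
grasp_force: 49.9
```

```bash
python3 -m crank '[[255,[0,0,2],[0,0,0]],[255,[0,0,4],[0,0,0]],[255,[0,0,4],[0,0,0]]]'
python3 -m crank '[[110,[0,0,0],[0,0,0]],[80,[0,0,0],[0,0,0]],[80,[0,0,0],[0,0,0]],[80,[0,0,0],[0,0,0]]]'
python3 -m crank '[[80,[0,0,-20],[0,0,0]],[80,[0,0,-50],[0,0,0]],[80,[0,0,-85],[0,0,0]],[80,[0,0,-103],[0,0,0]],[80,[0,0,-103],[0,0,0]]]'
python3 -m crank '[[80,[-27,100,6],[0,0,0.436]],[80,[-27,100,6],[0,0,0.436]],[80,[-27,100,6],[0,0,0.436]],[80,[-27,100,6],[0,0,0.436]]]'
python3 -m crank '[[80,[18,102,6],[0,0,0.436]],[80,[18,102,6],[0,0,0.436]],[80,[18,102,6],[0,0,0.436]],[80,[18,102,6],[0,0,0.436]]]'
python3 -m crank '[[80,[59,85,6],[0,0,0.436]],[80,[59,85,6],[0,0,0.436]],[80,[59,85,6],[0,0,0.436]],[80,[59,85,6],[0,0,0.436]]]'
python3 -m crank '[[80,[0,0,0],[0,0,0]],[80,[0,0,0],[0,0,0]],[80,[0,0,0],[0,0,0]]]'
python3 -c "
from h import *
plan(([.505,.236,.02],26))"; python3 tray.py
```

```text
clock: 10.4
position: [0.483, -0.0749, 0.0175]
eef_rot: [-0.303, 3.127, -0.0]
ft_force: [-0.2, 0.1, 0.3]
gripper_width: 0.427
grasp_force: 49.9
clock: 10.73
position: [0.4831, -0.0749, 0.0178]
eef_rot: [-0.303, 3.127, -0.0]
ft_force: [-0.3, 0.3, -0.7]
gripper_width: 0.685
grasp_force: 0.0
clock: 11.15
position: [0.4866, -0.0755, 0.1251]
eef_rot: [-0.302, 3.118, -0.003]
ft_force: [0.3, -0.5, -0.1]
gripper_width: 0.689
grasp_force: 0.0
clock: 11.48
position: [0.4898, 0.0327, 0.1136]
eef_rot: [-0.382, -3.117, -0.004]
ft_force: [1.2, -0.2, 0.6]
gripper_width: 0.689
grasp_force: 0.0
clock: 11.82
position: [0.4974, 0.1365, 0.1075]
eef_rot: [-1.046, -2.961, -0.004]
ft_force: [0.6, -0.0, -1.3]
gripper_width: 0.684
grasp_force: 0.0
clock: 12.15
position: [0.5051, 0.2398, 0.1014]
eef_rot: [-1.662, -2.665, -0.003]
ft_force: [0.5, 0.8, 0.2]
gripper_width: 0.687
grasp_force: 0.0
clock: 12.4
position: [0.5041, 0.2341, 0.102]
eef_rot: [-1.66, -2.666, 0.002]
ft_force: [-0.9, -0.7, 0.2]
gripper_width: 0.684
grasp_force: 0.0
   [1.3, 1.7, 82.0] [-0.001, 0.0, 0.003] [0.505 0.236 0.02 ]
t 12.4 j [ 25.  22. -14.  54.  -0.  89.]
tray c 542.4942016601562 -63.11616516113281 size 213.21578979492188 142.5904541015625 ang 11.233499526977539
slot -62 [482. -75.]
slot 0 [542. -63.]
slot 62 [603. -51.]
```

```bash
python3 -m crank '[[80,[1,2,25],[0,0,0]],[80,[1,2,55],[0,0,0]],[80,[1,2,70],[0,0,0]],[80,[1,2,81],[0,0,0]],[80,[1,2,81],[0,0,0]]]' 50
python3 -m crank '[[80,[0,0,0],[0,0,0]],[255,[0,0,0],[0,0,0]],[255,[0,0,0],[0,0,0]],[255,[0,0,0],[0,0,0]],[255,[0,0,0],[0,0,0]]]'
python3 -m crank '[[255,[0,0,0],[0,0,0]],[255,[0,0,0],[0,0,-0.11]],[255,[0,0,0],[0,0,-0.22]],[255,[0,0,0],[0,0,-0.33]],[255,[0,0,0],[0,0,-0.44]]]' 
python3 -m crank '[[255,[0,0,0],[0,0,-0.11]],[255,[0,0,0],[0,0,-0.22]],[255,[0,0,0],[0,0,-0.33]],[255,[0,0,0],[0,0,-0.44]],[255,[0,0,0],[0,0,-0.44]]]'
python3 -m crank '[[255,[0,0,0],[0,0,-0.11]],[255,[0,0,0],[0,0,-0.22]],[255,[0,0,0],[0,0,-0.33]],[255,[0,0,0],[0,0,-0.43]],[255,[0,0,0],[0,0,-0.43]]]'
python3 -m crank '[[255,[0,0,-8],[0,0,0]],[255,[0,0,-16],[0,0,0]],[255,[0,0,-24],[0,0,0]],[255,[0,0,-32],[0,0,0]],[255,[0,0,-40],[0,0,0]]]'
python3 -m crank '[[255,[0,0,-20],[0,0,0]],[255,[0,0,-35],[0,0,0]],[255,[0,0,-35],[0,0,0]],[255,[0,0,-35],[0,0,0]]]'
python3 -c "
from h import *
plan(([.5435,-.063,.09],101),([.5435,-.063,.018],101),([.5435,-.063,.12],101),([.5845,.2292,.10],26))"; python3 tray.py
```

```text
clock: 12.87
position: [0.5038, 0.2347, 0.0191]
eef_rot: [-1.661, -2.663, 0.007]
ft_force: [-0.7, -0.5, 0.9]
gripper_width: 0.685
grasp_force: 0.0
clock: 13.28
position: [0.5071, 0.237, 0.023]
eef_rot: [1.661, 2.665, 0.003]
ft_force: [-2.1, -0.3, 5.5]
gripper_width: 0.423
grasp_force: 49.8
clock: 13.7
position: [0.5075, 0.2373, 0.023]
eef_rot: [1.031, 2.965, 0.003]
ft_force: [-0.7, -0.4, 5.6]
gripper_width: 0.422
grasp_force: 49.7
clock: 14.12
position: [0.507, 0.2374, 0.0229]
eef_rot: [0.362, 3.119, 0.003]
ft_force: [-1.6, -1.2, 5.4]
gripper_width: 0.425
grasp_force: 49.8
clock: 14.53
position: [0.5058, 0.2365, 0.023]
eef_rot: [-0.311, 3.126, -0.0]
ft_force: [-3.6, -1.6, 9.7]
gripper_width: 0.427
grasp_force: 50.2
clock: 14.95
position: [0.5064, 0.237, 0.0627]
eef_rot: [-0.306, 3.126, 0.001]
ft_force: [0.2, 0.3, -0.6]
gripper_width: 0.425
grasp_force: 50.1
clock: 15.28
position: [0.5071, 0.2373, 0.0977]
eef_rot: [-0.306, 3.124, 0.002]
ft_force: [0.9, 0.0, -0.8]
gripper_width: 0.426
grasp_force: 50.1
   [11.3, -150.8, 3.7] [0.001, 0.003, 0.002] [0.525 0.087 0.094]
   [11.0, -150.8, 3.9] [0.0, 0.0, 0.002] [ 0.544 -0.063  0.09 ]
   [-0.0, 0.0, 72.0] [0.0, 0.0, 0.0] [ 0.544 -0.063  0.018]
   [0.0, 0.0, -102.0] [0.0, 0.0, 0.0] [ 0.544 -0.063  0.12 ]
   [-32.0, 93.0, 6.7] [0.0, 0.0, 0.436] [0.557 0.034 0.113]
   [10.3, 97.8, 6.7] [0.0, 0.0, 0.436] [0.571 0.132 0.107]
   [50.7, 84.3, 6.7] [0.0, 0.0, 0.436] [0.584 0.229 0.1  ]
t 15.2833 j [ 25.  22. -15.  53.   0.  14.]
tray c 542.541015625 -63.2137451171875 size 213.33763122558594 142.7268524169922 ang 11.125258445739746
slot -62 [482. -75.]
slot 0 [543. -63.]
slot 62 [603. -51.]
```

```bash
python3 -m crank '[[255,[11,-151,4],[0,0,0]],[255,[11,-151,4],[0,0,0]],[255,[11,-151,4],[0,0,0]],[255,[11,-151,4],[0,0,0]],[255,[11,-151,4],[0,0,0]]]'
python3 -m crank '[[255,[11,-151,4],[0,0,0]],[255,[11,-151,4],[0,0,0]],[255,[11,-151,4],[0,0,0]],[255,[11,-151,4],[0,0,0]],[255,[11,-151,4],[0,0,0]]]'
python3 -m crank '[[255,[0,0,0],[0,0,0]],[255,[0,0,0],[0,0,0]],[255,[0,0,25],[0,0,0]],[255,[0,0,45],[0,0,0]],[255,[0,0,58],[0,0,0]]]'
python3 -m crank '[[255,[0,0,4],[0,0,0]],[255,[0,0,8],[0,0,0]],[255,[0,0,10],[0,0,0]],[255,[0,0,10],[0,0,0]]]'
```

```text
clock: 15.75
position: [0.5235, 0.0817, 0.0911]
eef_rot: [0.297, -3.124, 0.004]
ft_force: [0.1, 0.4, -0.3]
gripper_width: 0.423
grasp_force: 50.2
clock: 16.17
position: [0.5432, -0.068, 0.0874]
eef_rot: [0.297, -3.126, 0.003]
ft_force: [0.0, 0.7, -0.6]
gripper_width: 0.422
grasp_force: 50.3
clock: 16.58
position: [0.5416, -0.0617, 0.0287]
eef_rot: [0.31, -3.124, -0.002]
ft_force: [-0.2, 0.3, -1.0]
gripper_width: 0.421
grasp_force: 50.3
clock: 16.92
position: [0.5434, -0.0631, 0.0208]
eef_rot: [-0.308, 3.126, -0.0]
ft_force: [0.0, -0.6, 0.3]
gripper_width: 0.419
grasp_force: 50.3
```

```bash
python3 -m crank '[[255,[0,0,2],[0,0,0]],[255,[0,0,2],[0,0,0]],[255,[0,0,2],[0,0,0]]]'
python3 -m crank '[[110,[0,0,0],[0,0,0]],[80,[0,0,0],[0,0,0]],[80,[0,0,0],[0,0,0]],[80,[0,0,0],[0,0,0]]]'
python3 -m crank '[[80,[0,0,-20],[0,0,0]],[80,[0,0,-50],[0,0,0]],[80,[0,0,-85],[0,0,0]],[80,[0,0,-101],[0,0,0]],[80,[0,0,-101],[0,0,0]]]'
python3 -m crank '[[80,[-32,93,6],[0,0,0.436]],[80,[-32,93,6],[0,0,0.436]],[80,[-32,93,6],[0,0,0.436]],[80,[-32,93,6],[0,0,0.436]]]'
python3 -m crank '[[80,[10,98,6],[0,0,0.436]],[80,[10,98,6],[0,0,0.436]],[80,[10,98,6],[0,0,0.436]],[80,[10,98,6],[0,0,0.436]]]'
python3 -m crank '[[80,[51,84,6],[0,0,0.436]],[80,[51,84,6],[0,0,0.436]],[80,[51,84,6],[0,0,0.436]],[80,[51,84,6],[0,0,0.436]]]'
python3 -m crank '[[80,[0,0,0],[0,0,0]],[80,[0,0,0],[0,0,0]],[80,[0,0,0],[0,0,0]]]'
python3 -c "
from h import *
plan(([.5845,.2292,.02],26))"
```

```text
clock: 17.17
position: [0.5436, -0.0638, 0.0192]
eef_rot: [-0.306, 3.125, -0.0]
ft_force: [-0.2, 0.1, 0.2]
gripper_width: 0.423
grasp_force: 50.3
clock: 17.5
position: [0.5431, -0.0638, 0.0187]
eef_rot: [-0.306, 3.127, -0.0]
ft_force: [-1.0, -0.6, -0.2]
gripper_width: 0.689
grasp_force: 0.0
clock: 17.92
position: [0.5466, -0.0642, 0.1241]
eef_rot: [-0.305, 3.118, -0.003]
ft_force: [0.9, 0.4, 0.1]
gripper_width: 0.688
grasp_force: 0.0
clock: 18.25
position: [0.5563, 0.0377, 0.1124]
eef_rot: [-0.379, -3.117, -0.003]
ft_force: [-0.2, 0.0, -0.1]
gripper_width: 0.684
grasp_force: 0.0
clock: 18.58
position: [0.5701, 0.1354, 0.1062]
eef_rot: [-1.044, -2.962, -0.002]
ft_force: [-0.1, -0.6, -0.3]
gripper_width: 0.689
grasp_force: 0.0
clock: 18.92
position: [0.5829, 0.2329, 0.1]
eef_rot: [-1.659, -2.666, -0.001]
ft_force: [0.6, -0.4, -0.7]
gripper_width: 0.688
grasp_force: 0.0
clock: 19.17
position: [0.5824, 0.2279, 0.101]
eef_rot: [-1.658, -2.668, 0.002]
ft_force: [0.6, -0.1, 0.8]
gripper_width: 0.69
grasp_force: 0.0
   [0.2, 2.6, 81.0] [-0.001, 0.0, 0.005] [0.584 0.229 0.02 ]
t 19.1667 j [21. 28. -4. 58. -0. 85.]
```

```bash
python3 -m crank '[[80,[0,3,25],[0,0,0]],[80,[0,3,55],[0,0,0]],[80,[0,3,70],[0,0,0]],[80,[0,3,81],[0,0,0]],[80,[0,3,81],[0,0,0]]]' 50
python3 -m crank '[[80,[0,0,0],[0,0,0]],[255,[0,0,0],[0,0,0]],[255,[0,0,0],[0,0,0]],[255,[0,0,0],[0,0,0]],[255,[0,0,0],[0,0,0]]]'
python3 -m crank '[[255,[0,0,0],[0,0,0]],[255,[0,0,0],[0,0,-0.11]],[255,[0,0,0],[0,0,-0.23]],[255,[0,0,0],[0,0,-0.35]],[255,[0,0,0],[0,0,-0.47]]]' 
python3 -m crank '[[255,[0,0,0],[0,0,-0.11]],[255,[0,0,0],[0,0,-0.23]],[255,[0,0,0],[0,0,-0.35]],[255,[0,0,0],[0,0,-0.47]],[255,[0,0,0],[0,0,-0.47]]]'
python3 -m crank '[[255,[0,0,0],[0,0,-0.11]],[255,[0,0,0],[0,0,-0.22]],[255,[0,0,0],[0,0,-0.34]],[255,[0,0,0],[0,0,-0.45]],[255,[0,0,0],[0,0,-0.45]]]'
python3 -m crank '[[255,[0,0,-8],[0,0,0]],[255,[0,0,-16],[0,0,0]],[255,[0,0,-24],[0,0,0]],[255,[0,0,-32],[0,0,0]],[255,[0,0,-40],[0,0,0]]]'
python3 -m crank '[[255,[0,0,-20],[0,0,0]],[255,[0,0,-35],[0,0,0]],[255,[0,0,-35],[0,0,0]],[255,[0,0,-35],[0,0,0]]]'
python3 tray.py; python3 -c "
from h import *
plan(([.6045,-.051,.09],101))"
```

```text
clock: 19.58
position: [0.5836, 0.2283, 0.018]
eef_rot: [-1.658, -2.665, 0.006]
ft_force: [-0.5, 0.0, 0.5]
gripper_width: 0.686
grasp_force: 0.0
clock: 20.0
position: [0.5869, 0.2303, 0.0224]
eef_rot: [1.658, 2.666, 0.003]
ft_force: [-0.6, -0.9, 6.8]
gripper_width: 0.42
grasp_force: 49.8
clock: 20.42
position: [0.5879, 0.2304, 0.0224]
eef_rot: [0.983, 2.98, 0.004]
ft_force: [1.0, -0.5, 5.1]
gripper_width: 0.418
grasp_force: 49.4
clock: 20.83
position: [0.5871, 0.2308, 0.0224]
eef_rot: [0.264, 3.127, 0.003]
ft_force: [-1.6, -0.4, 5.9]
gripper_width: 0.417
grasp_force: 49.9
clock: 21.25
position: [0.5859, 0.2302, 0.0224]
eef_rot: [-0.44, 3.109, 0.001]
ft_force: [-2.5, -1.1, 7.9]
gripper_width: 0.418
grasp_force: 50.2
clock: 21.67
position: [0.5859, 0.2302, 0.0617]
eef_rot: [-0.434, 3.111, 0.0]
ft_force: [0.6, 0.6, 0.2]
gripper_width: 0.422
grasp_force: 50.0
clock: 22.0
position: [0.5867, 0.2305, 0.0968]
eef_rot: [-0.434, 3.109, 0.001]
ft_force: [-0.9, 0.2, -0.5]
gripper_width: 0.419
grasp_force: 50.0
tray c 542.5270385742188 -62.76756286621094 size 213.01559448242188 143.2615509033203 ang 11.233499526977539
slot -62 [482. -75.]
slot 0 [543. -63.]
slot 62 [603. -51.]
   [29.4, -137.7, 2.8] [0.0, 0.0, 0.043] [0.595 0.09  0.093]
   [23.5, -138.9, 2.8] [0.0, 0.0, 0.043] [ 0.604 -0.051  0.09 ]
t 22.05 j [21. 29. -4. 58. -0.  6.]
```

```bash
python3 -m crank '[[255,[29,-138,3],[0,0,0.043]],[255,[29,-138,3],[0,0,0.043]],[255,[29,-138,3],[0,0,0.043]],[255,[29,-138,3],[0,0,0.043]],[255,[29,-138,3],[0,0,0.043]]]'
python3 -m crank '[[255,[23,-139,3],[0,0,0.043]],[255,[23,-139,3],[0,0,0.043]],[255,[23,-139,3],[0,0,0.043]],[255,[23,-139,3],[0,0,0.043]],[255,[23,-139,3],[0,0,0.043]]]'
python3 -m crank '[[255,[0,0,0],[0,0,0]],[255,[0,0,0],[0,0,0]],[255,[0,0,25],[0,0,0]],[255,[0,0,45],[0,0,0]],[255,[0,0,58],[0,0,0]]]'
python3 -m crank '[[255,[0,0,4],[0,0,0]],[255,[0,0,8],[0,0,0]],[255,[0,0,12],[0,0,0]],[255,[0,0,12],[0,0,0]],[255,[0,0,12],[0,0,0]]]'
```

```text
clock: 22.47
position: [0.5942, 0.0851, 0.0909]
eef_rot: [0.359, -3.118, 0.002]
ft_force: [0.3, -0.0, -0.2]
gripper_width: 0.417
grasp_force: 50.1
clock: 22.88
position: [0.605, -0.0542, 0.0883]
eef_rot: [0.293, -3.126, 0.001]
ft_force: [0.5, 0.0, -1.1]
gripper_width: 0.42
grasp_force: 50.2
clock: 23.3
position: [0.6042, -0.0488, 0.0297]
eef_rot: [0.304, -3.125, -0.002]
ft_force: [0.1, 0.5, -1.3]
gripper_width: 0.421
grasp_force: 50.2
clock: 23.72
position: [0.606, -0.0508, 0.0202]
eef_rot: [-0.301, 3.126, -0.0]
ft_force: [0.0, 0.3, 0.6]
gripper_width: 0.413
grasp_force: 50.2
```

```bash
python3 -m crank '[[255,[0,0,1],[0,0,0]],[255,[0,0,1],[0,0,0]],[255,[0,0,1],[0,0,0]]]'
python3 -m crank '[[110,[0,0,0],[0,0,0]],[80,[0,0,0],[0,0,0]],[80,[0,0,0],[0,0,0]],[80,[0,0,0],[0,0,0]]]'
python3 -m crank '[[80,[0,0,-20],[0,0,0]],[80,[0,0,-50],[0,0,0]],[80,[0,0,-85],[0,0,0]],[80,[0,0,-115],[0,0,0]],[80,[0,0,-115],[0,0,0]]]'
cat > vials.py <<'E'
from h import *
for n in("top","scene"):
    c=capture(n);P=cloud(c);H,S,V=cv2.split(cv2.cvtColor(c["image"],cv2.COLOR_BGR2HSV));z=P[...,2]
    a=(P[...,0]>.3)&(P[...,0]<.65)&(P[...,1]<-.25)&(P[...,1]>-.45)&(z>.044)&(z<.058)
    for nm,m in(("red",a&((H<10)|(H>170))&(S>120)),("white",a&(S<110))):
        k,l,st,ce=cv2.connectedComponentsWithStats(m.astype(np.uint8))
        for i in range(1,k):
            if st[i,4]>5: print(n,nm,st[i,4],ce[i].round(1),cast(c,ce[i],.052)[0].round(4),np.nanmedian(P[l==i],0).round(4))
c=capture("top")
cv2.imwrite("pics/t5_%d.png"%(state()["clock"]*10),cv2.resize(c["image"][120:290,60:410],(800,388),interpolation=cv2.INTER_CUBIC))
E
python3 vials.py; ls pics; python3 tray.py
```

```text
clock: 23.97
position: [0.6058, -0.0513, 0.0191]
eef_rot: [-0.3, 3.126, -0.0]
ft_force: [-0.4, -1.2, -0.9]
gripper_width: 0.416
grasp_force: 50.2
clock: 24.3
position: [0.6055, -0.0513, 0.0187]
eef_rot: [-0.3, 3.127, -0.0]
ft_force: [-0.4, 0.9, 0.2]
gripper_width: 0.688
grasp_force: 0.0
clock: 24.72
position: [0.6099, -0.0516, 0.1406]
eef_rot: [-0.299, 3.116, -0.003]
ft_force: [1.7, -0.4, 0.7]
gripper_width: 0.694
grasp_force: 0.0
top red 35 [369.9 229.3] [ 0.4809 -0.3366  0.052 ] [ 0.4816 -0.3369  0.0511]
top red 38 [368.7 237.8] [ 0.4565 -0.3341  0.052 ] [ 0.4563 -0.3347  0.0512]
top white 41 [372.7 204.1] [ 0.5545 -0.3423  0.052 ] [ 0.5542 -0.3421  0.0518]
top white 41 [371.7 212.8] [ 0.5288 -0.3403  0.052 ] [ 0.5283 -0.341   0.0511]
top white 42 [370.7 221. ] [ 0.5048 -0.338   0.052 ] [ 0.5051 -0.3386  0.0507]
scene red 49 [334.6 134. ] [ 0.4673 -0.3312  0.052 ] [ 0.4656 -0.333   0.05  ]
scene white 78 [317.9 127.7] [ 0.5288 -0.3368  0.052 ] [ 0.5301 -0.3398  0.0504]
c2.png
c3.png
c4.png
crop1.png
scene0.png
scene0b.png
t5_248.png
top0.png
top0b.pngTraceback (most recent call last):
  File "tray.py", line 5, in <module>
    k,l,st,ce=cv2.connectedComponentsWithStats(m.astype(np.uint8)); i=1+np.argmax(st[1:,4])
                                                                        ~~~~~~~~~^^^^^^^^^^
    return _wrapfunc(a, 'argmax', axis=axis, out=out, **kwds)
    return bound(*args, **kwds)
ValueError: attempt to get argmax of an empty sequence
```

View pics/t5_248.png

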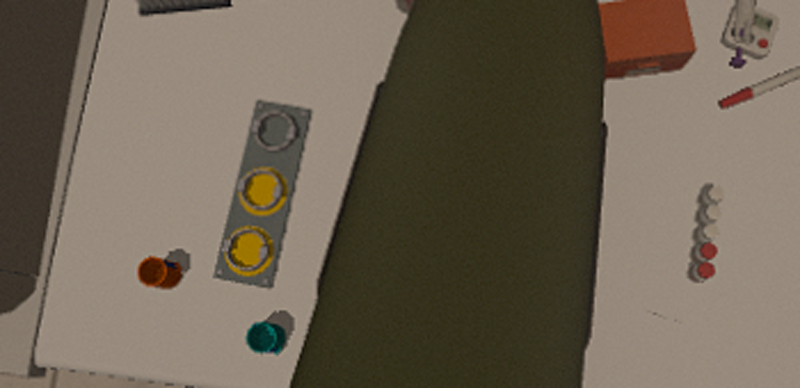

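```bash
python3 -c "
from h import *
plan(([.4575,-.334,.11],85.2),([.4575,-.334,.06],85.2))"
```

```text
[99.0, -124.9, 11.4] [0.0, -0.002, 0.137] [ 0.531 -0.193  0.121]
   [81.0, -137.3, 11.3] [0.0, 0.0, 0.137] [ 0.458 -0.334  0.11 ]
   [0.0, 0.0, 50.0] [0.0, 0.0, 0.0] [ 0.458 -0.334  0.06 ]
t 24.9167 j [ -5.  25.  -4.  61.  -0. -16.]
```

The top picture shows all three outer cups empty, their yellow floors visible at (263,190) and (250,250), with the arm hiding the tray; the vials stand undisturbed at (711,190–270), the reds last.

```bash
python3 -m crank '[[128,[99,-125,11],[0,0,0.137]],[128,[99,-125,11],[0,0,0.137]],[128,[99,-125,11],[0,0,0.137]],[128,[99,-125,11],[0,0,0.137]],[128,[99,-125,11],[0,0,0.137]]]' 30
python3 -m crank '[[128,[81,-137,11],[0,0,0.137]],[128,[81,-137,11],[0,0,0.137]],[128,[81,-137,11],[0,0,0.137]],[128,[81,-137,11],[0,0,0.137]],[128,[81,-137,11],[0,0,0.137]]]'
python3 -m crank '[[128,[0,0,0],[0,0,0]],[128,[0,0,0],[0,0,0]],[128,[0,0,0],[0,0,0]],[128,[0,0,0],[0,0,0]]]'
python3 - <<'E'
from h import *
c=capture("top");P=cloud(c); u=R.from_rotvec(state()["eef_rot"]).as_matrix()
print(u.round(3)); p=state()["position"]
d=np.hypot(P[...,0]-p[0],P[...,1]-p[1]); m=(d<.06)&(P[...,2]>p[2]+.01)&(P[...,2]<p[2]+.06)
print("finger cloud",P[m].min(0).round(3),P[m].max(0).round(3))
c=capture("scene");P=cloud(c)
d=np.hypot(P[...,0]-p[0],P[...,1]-p[1]); m=(d<.06)&(P[...,2]>p[2]+.01)&(P[...,2]<p[2]+.06)
print("finger cloud",P[m].min(0).round(3),P[m].max(0).round(3))
plan(([.4575,-.334,.003],85.2))
E
python3 tray.py
```

```text
clock: 25.33
position: [0.5268, -0.1969, 0.12]
eef_rot: [0.075, -3.134, 0.001]
ft_force: [0.2, 0.7, -0.8]
gripper_width: 0.498
grasp_force: 0.0
clock: 25.75
position: [0.4546, -0.3379, 0.1093]
eef_rot: [-0.14, -3.134, 0.001]
ft_force: [0.4, 0.2, 0.6]
gripper_width: 0.501
grasp_force: 0.0
clock: 26.08
position: [0.459, -0.3325, 0.1112]
eef_rot: [-0.127, -3.138, -0.001]
ft_force: [0.1, 0.4, 0.3]
gripper_width: 0.498
grasp_force: 0.0
[[-0.997  0.081 -0.   ]
 [ 0.081  0.997  0.   ]
 [ 0.     0.    -1.   ]]
finger cloud [ 0.448 -0.308  0.138] [ 0.453 -0.298  0.171]
finger cloud [ 0.444 -0.362  0.136] [ 0.471 -0.293  0.171]
   [1.5, -1.3, 108.5] [0.0, -0.0, 0.003] [ 0.458 -0.334  0.003]
t 26.1833 j [-36.  22. -12.  56.   0. -31.]
tray c 542.60888671875 -63.43247985839844 size 212.90594482421875 142.2705078125 ang 11.122583389282227
slot -62 [482. -75.]
slot 0 [543. -63.]
slot 62 [603. -51.]
```

```bash
python3 -m crank '[[128,[1,-1,10],[0,0,0.003]],[128,[1,-1,40],[0,0,0.003]],[128,[1,-1,70],[0,0,0.003]],[128,[1,-1,95],[0,0,0.003]],[128,[1,-1,105],[0,0,0.003]]]' 30
python3 -m crank '[[128,[0,0,3],[0,0,0]],[128,[0,0,3],[0,0,0]],[128,[0,0,3],[0,0,0]]]'
python3 - <<'E'
from h import *
c=capture("scene"); cv2.imwrite("pics/v6.png",cv2.resize(c["image"][80:180,280:400],(720,600),interpolation=cv2.INTER_CUBIC)); print(state()["position"])
E
```

```text
clock: 26.65
position: [0.4549, -0.3327, 0.0027]
eef_rot: [-0.134, -3.134, -0.005]
ft_force: [0.0, -0.3, -0.5]
gripper_width: 0.496
grasp_force: 0.0
clock: 26.9
position: [0.4584, -0.3355, 0.0046]
eef_rot: [0.135, 3.137, -0.002]
ft_force: [0.0, 0.2, 0.3]
gripper_width: 0.499
grasp_force: 0.0
[ 0.45865301 -0.33568948  0.0050086 ]
```

View pics/v6.png

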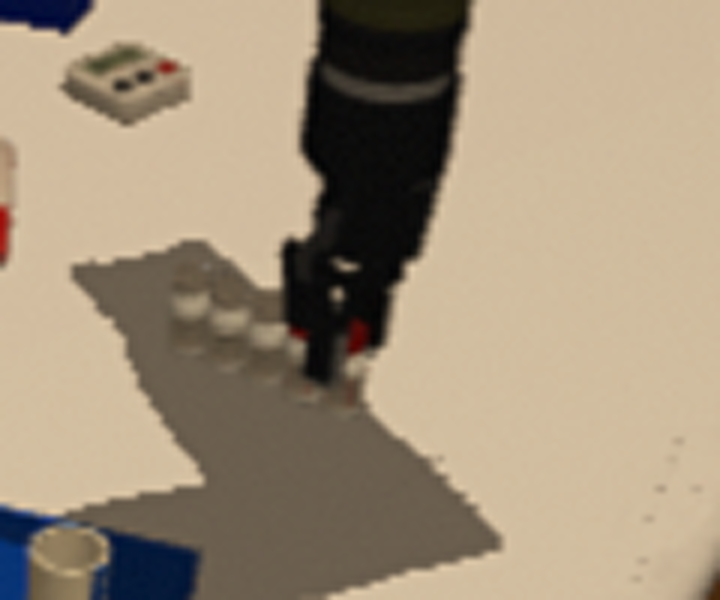

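The picture shows the near finger at (320,370) low beside the end red vial (355,340); the second red is at (298,335). I'll check the parallax by projecting.

Run:
```python
from h import *
c=capture("scene");u=np.array([.9965,-.084]);v=np.array([.084,.9965]);q=np.array([.4565,-.334])
for nm,P in(("vial top",[*q,.052]),("finger tip expected at vial",[*(q+.028*v),.03]),("at 2nd",[*(q+.0245*u+.028*v),.03])):
    print(nm,((proj(c,P)[0]-[280,80])*6).round(0))
P=cloud(c); m=np.zeros(P.shape[:2],bool); m[80+55:80+64,280+51:280+56]=1
print(P[m].min(0).round(4),np.median(P[m],0).round(4),P[m].max(0).round(4))
m=(P[...,2]>.03)&(P[...,2]<.055)&(c["image"].max(-1)<60)&(abs(P[...,0]-.46)<.04)&(abs(P[...,1]+.33)<.06)
print(m.sum(),np.percentile(P[m],[3,50,97],axis=0).round(4))
```

```text
vial top [348. 327.]
finger tip expected at vial [318. 386.]
at 2nd [277. 370.]
[ 0.4491 -0.311   0.0305] [ 0.4589 -0.3017  0.0516] [ 0.4674 -0.2773  0.0832]
51 [[ 0.4473 -0.3593  0.0327]
 [ 0.4558 -0.3309  0.0457]
 [ 0.4786 -0.2999  0.0544]]
```

```bash
python3 -m crank '[[255,[0,0,0],[0,0,0]],[255,[0,0,0],[0,0,0]],[255,[0,0,0],[0,0,0]],[255,[0,0,0],[0,0,0]],[255,[0,0,0],[0,0,0]]]' 40
python3 -m crank '[[255,[6,0,0],[0,0,0]],[255,[14,0,0],[0,0,0]],[255,[24,0,0],[0,0,0]],[255,[34,0,0],[0,0,0]],[255,[44,0,0],[0,0,0]]]'
python3 -m crank '[[255,[6,0,0],[0,0,0]],[255,[6,0,0],[0,0,0]],[255,[6,0,0],[0,0,0]]]'
python3 vials.py
```

```text
clock: 27.42
position: [0.4583, -0.3358, 0.0048]
eef_rot: [0.135, 3.137, -0.003]
ft_force: [-0.8, -0.5, 6.7]
gripper_width: 0.23
grasp_force: 39.0
clock: 27.83
position: [0.4151, -0.332, 0.0048]
eef_rot: [0.134, 3.134, -0.003]
ft_force: [2.8, -0.8, 5.1]
gripper_width: 0.231
grasp_force: 39.0
clock: 28.08
position: [0.4077, -0.3312, 0.0047]
eef_rot: [0.136, 3.137, -0.002]
ft_force: [0.8, 0.2, 7.1]
gripper_width: 0.23
grasp_force: 39.1
top red 34 [369.7 229.5] [ 0.4803 -0.3362  0.052 ] [ 0.4805 -0.3368  0.0511]
top white 41 [372.7 204.1] [ 0.5545 -0.3423  0.052 ] [ 0.555  -0.3429  0.0508]
top white 42 [371.6 212.8] [ 0.5289 -0.34    0.052 ] [ 0.529  -0.3406  0.0511]
top white 43 [370.6 221. ] [ 0.5047 -0.3378  0.052 ] [ 0.5051 -0.3385  0.0507]
scene red 26 [331.3 132.8] [ 0.4788 -0.3318  0.052 ] [ 0.4797 -0.335   0.0499]
scene red 6 [354.8 141.2] [ 0.3972 -0.3272  0.052 ] [ 0.3979 -0.3297  0.0509]
scene white 83 [317.9 127.8] [ 0.5285 -0.3362  0.052 ] [ 0.5301 -0.339   0.0501]
scene white 10 [356.6 138.8] [ 0.3976 -0.3426  0.052 ] [ 0.3968 -0.3403  0.0537]
scene white 28 [350.  142.9] [ 0.4062 -0.3103  0.052 ] [ 0.4053 -0.31    0.052 ]
```

```bash
python3 -m crank '[[255,[0,0,-20],[0,0,0]],[255,[0,0,-50],[0,0,0]],[255,[0,0,-85],[0,0,0]],[255,[0,0,-115],[0,0,0]],[255,[0,0,-115],[0,0,0]]]'
python3 -m crank '[[255,[0,0,0],[0,0,0]],[255,[0,0,0],[0,0,0]]]'
python3 -c "
from h import *
plan(([.506,.2365,.12],85.2))"
```

```text
clock: 28.65
position: [0.4096, -0.3327, 0.1239]
eef_rot: [0.135, 3.132, -0.008]
ft_force: [1.5, -1.1, -0.6]
gripper_width: 0.235
grasp_force: 39.3
clock: 28.82
position: [0.4063, -0.3298, 0.1177]
eef_rot: [-0.135, -3.137, -0.002]
ft_force: [-0.4, -0.4, -1.1]
gripper_width: 0.232
grasp_force: 39.2
   [-16.9, 190.9, -0.6] [0.001, -0.002, -0.001] [ 0.44  -0.141  0.118]
   [-17.0, 190.9, -0.8] [0.0, 0.0, -0.001] [0.473 0.048 0.119]
   [-17.2, 190.9, -0.8] [0.0, 0.0, -0.001] [0.506 0.236 0.12 ]
t 28.8167 j [-39.  18. -18.  55.  -0. -34.]
```

```bash
python3 -m crank '[[255,[-17,191,0],[0,0,0]],[255,[-17,191,0],[0,0,0]],[255,[-17,191,0],[0,0,0]],[255,[-17,191,0],[0,0,0]],[255,[-17,191,0],[0,0,0]]]'
python3 -m crank '[[255,[-17,191,0],[0,0,0]],[255,[-17,191,0],[0,0,0]],[255,[-17,191,0],[0,0,0]],[255,[-17,191,0],[0,0,0]],[255,[-17,191,0],[0,0,0]]]'
python3 -m crank '[[255,[-17,191,0],[0,0,0]],[255,[-17,191,0],[0,0,0]],[255,[-17,191,0],[0,0,0]],[255,[-17,191,0],[0,0,0]],[255,[-17,191,0],[0,0,0]]]'
python3 -m crank '[[255,[0,0,0],[0,0,0]],[255,[0,0,0],[0,0,0]],[255,[0,0,0],[0,0,0]]]'
python3 - <<'E'
from h import *
plan(([.506,.2365,.04],85.2),([.506,.2365,.013],85.2))
c=capture("top");P=cloud(c);H,S,V=cv2.split(cv2.cvtColor(c["image"],cv2.COLOR_BGR2HSV))
m=(H>18)&(H<35)&(S>120)&(abs(P[...,1]-.235)<.06)&(abs(P[...,0]-.5)<.15)
k,l,st,ce=cv2.connectedComponentsWithStats(m.astype(np.uint8))
print([(st[i,4],ce[i].round(1),cast(c,ce[i],.008)[0].round(4)) for i in range(1,k) if st[i,4]>5])
c=capture("scene"); cv2.imwrite("pics/p7.png",cv2.resize(c["image"][150:300,150:310],(640,600),interpolation=cv2.INTER_CUBIC))
E
```

```text
clock: 29.23
position: [0.4383, -0.1378, 0.1163]
eef_rot: [-0.132, -3.134, -0.004]
ft_force: [-0.1, 0.1, 1.0]
gripper_width: 0.229
grasp_force: 39.3
clock: 29.65
position: [0.4724, 0.0504, 0.1165]
eef_rot: [-0.13, -3.135, -0.001]
ft_force: [0.4, -0.7, -0.2]
gripper_width: 0.232
grasp_force: 39.3
clock: 30.07
position: [0.5063, 0.2392, 0.1162]
eef_rot: [-0.13, -3.136, 0.001]
ft_force: [0.9, 0.1, -0.4]
gripper_width: 0.232
grasp_force: 39.3
clock: 30.32
position: [0.5056, 0.2347, 0.1167]
eef_rot: [-0.134, -3.135, 0.004]
ft_force: [-0.8, -0.1, 0.7]
gripper_width: 0.229
grasp_force: 39.3
   [-0.5, 2.0, 76.7] [-0.003, -0.004, -0.002] [0.506 0.236 0.04 ]
   [0.0, 0.0, 27.0] [0.0, 0.0, 0.0] [0.506 0.236 0.013]
t 30.3167 j [ 25.  21. -13.  56.  -0.  30.]
[(np.int32(745), array([111.7, 127.2]), array([0.7274, 0.4794, 0.008 ])), (np.int32(3882), array([ 57.7, 160.1]), array([0.6015, 0.6333, 0.008 ])), (np.int32(145), array([ 35.6, 130.8]), array([0.6923, 0.7352, 0.008 ])), (np.int32(304), array([136.6, 173.8]), array([0.583 , 0.3691, 0.008 ])), (np.int32(9), array([152.4, 169.8]), array([0.6007, 0.3218, 0.008 ])), (np.int32(244), array([174.9, 204.4]), array([0.5009, 0.2352, 0.008 ])), (np.int32(284), array([168.8, 229.8]), array([0.4236, 0.2416, 0.008 ]))]
```

View pics/p7.png

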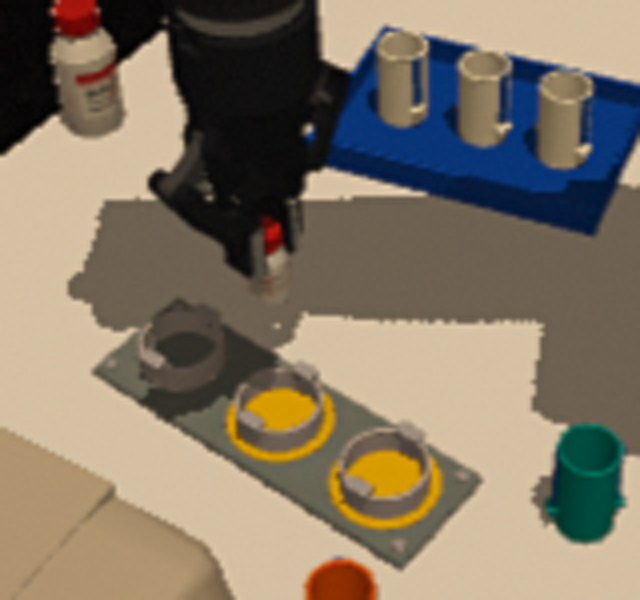

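The picture shows three liners upright in the tray ((402,80), (485,98), (565,118)) and the red vial held upright at (270,260), above and behind the middle marked cup (280,410).

```bash
python3 -m crank '[[255,[0,1,15],[-0.003,-0.004,0]],[255,[0,1,35],[-0.003,-0.004,0]],[255,[0,1,55],[-0.003,-0.004,0]],[255,[0,1,70],[-0.003,-0.004,0]],[255,[0,1,80],[-0.003,-0.004,0]]]'
python3 -m crank '[[255,[0,0,5],[0,0,0]],[255,[0,0,10],[0,0,0]],[255,[0,0,15],[0,0,0]],[255,[0,0,19],[0,0,0]],[255,[0,0,22],[0,0,0]]]'
python3 -m crank '[[255,[0,0,0],[0,0,0]],[255,[0,0,0],[0,0,0]],[255,[0,0,0],[0,0,0]]]'
```

```text
clock: 30.83
position: [0.5062, 0.2348, 0.0369]
eef_rot: [0.138, 3.137, 0.002]
ft_force: [-0.9, -0.3, -0.8]
gripper_width: 0.236
grasp_force: 39.3
clock: 31.25
position: [0.5081, 0.2371, 0.0167]
eef_rot: [0.135, 3.134, 0.005]
ft_force: [-0.2, 0.6, -0.2]
gripper_width: 0.229
grasp_force: 39.3
clock: 31.5
position: [0.508, 0.2372, 0.0169]
eef_rot: [0.134, 3.134, 0.005]
ft_force: [0.6, 0.3, -0.4]
gripper_width: 0.232
grasp_force: 39.3
```

```bash
python3 -m crank '[[255,[2,0,2],[0,0,0]],[255,[2,0,4],[0,0,0]],[255,[2,0,4],[0,0,0]],[255,[2,0,4],[0,0,0]]]'
python3 -m crank '[[190,[0,0,0],[0,0,0]],[150,[0,0,0],[0,0,0]],[140,[0,0,0],[0,0,0]],[140,[0,0,0],[0,0,0]]]'
python3 -m crank '[[140,[0,0,-15],[0,0,0]],[140,[0,0,-40],[0,0,0]],[140,[0,0,-75],[0,0,0]],[140,[0,0,-105],[0,0,0]],[140,[0,0,-105],[0,0,0]]]'
python3 -m crank '[[128,[0,0,0],[0,0,0]],[128,[0,0,0],[0,0,0]]]'
python3 - <<'E'
from h import *
c=capture("scene"); cv2.imwrite("pics/p8.png",cv2.resize(c["image"][150:300,150:310],(640,600),interpolation=cv2.INTER_CUBIC))
plan(([.4815,-.336,.11],85.2))
E
```

```text
clock: 31.83
position: [0.5058, 0.2374, 0.0128]
eef_rot: [0.134, 3.134, 0.005]
ft_force: [-0.8, -0.0, 3.4]
gripper_width: 0.237
grasp_force: 39.5
clock: 32.17
position: [0.5055, 0.2371, 0.0123]
eef_rot: [0.135, 3.135, 0.004]
ft_force: [0.4, -0.5, -0.3]
gripper_width: 0.45
grasp_force: 0.0
clock: 32.58
position: [0.5092, 0.2388, 0.1237]
eef_rot: [0.134, 3.125, 0.012]
ft_force: [2.2, 0.6, 0.4]
gripper_width: 0.453
grasp_force: 0.0
clock: 32.75
position: [0.5048, 0.2367, 0.1171]
eef_rot: [0.135, 3.135, 0.004]
ft_force: [-0.1, -0.3, -0.4]
gripper_width: 0.493
grasp_force: 0.0
   [-8.8, -190.8, 1.8] [0.002, 0.002, -0.001] [0.497 0.046 0.114]
   [-8.7, -190.8, 2.1] [0.0, 0.0, -0.001] [ 0.489 -0.145  0.112]
   [-8.5, -190.8, 2.1] [0.0, 0.0, -0.001] [ 0.482 -0.336  0.11 ]
t 32.8 j [ 25.  21. -13.  56.   0.  30.]
```

View pics/p8.png

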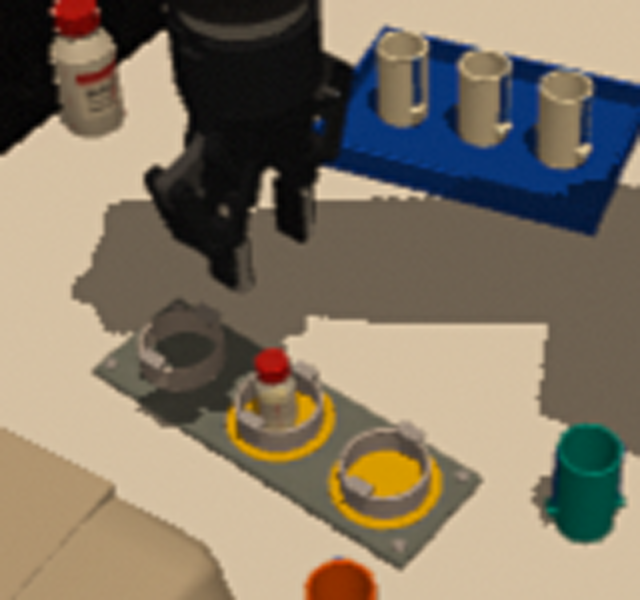

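The first red vial stands upright in the middle marked cup (275,385). Now the second one.

```bash
python3 -m crank '[[128,[-9,-191,2],[0,0,0]],[128,[-9,-191,2],[0,0,0]],[128,[-9,-191,2],[0,0,0]],[128,[-9,-191,2],[0,0,0]],[128,[-9,-191,2],[0,0,0]]]'
python3 -m crank '[[128,[-9,-191,2],[0,0,0]],[128,[-9,-191,2],[0,0,0]],[128,[-9,-191,2],[0,0,0]],[128,[-9,-191,2],[0,0,0]],[128,[-9,-191,2],[0,0,0]]]'
python3 -m crank '[[128,[-9,-191,2],[0,0,0]],[128,[-9,-191,2],[0,0,0]],[128,[-9,-191,2],[0,0,0]],[128,[-9,-191,2],[0,0,0]],[128,[-9,-191,2],[0,0,0]]]'
python3 -m crank '[[128,[0,0,0],[0,0,0]],[128,[0,0,0],[0,0,0]],[128,[0,0,0],[0,0,0]],[128,[0,0,0],[0,0,0]]]'|head -3
python3 -c "
from h import *
plan(([.481,-.337,.005],85.2))"; python3 vials.py
```

```text
clock: 33.22
position: [0.4953, 0.0424, 0.1131]
eef_rot: [-0.138, -3.138, -0.001]
ft_force: [0.1, 0.1, 0.2]
gripper_width: 0.497
grasp_force: 0.0
clock: 33.63
position: [0.4886, -0.1485, 0.1107]
eef_rot: [0.139, 3.138, 0.003]
ft_force: [0.2, -0.3, -0.0]
gripper_width: 0.501
grasp_force: 0.0
clock: 34.05
position: [0.4816, -0.3398, 0.1078]
eef_rot: [0.139, 3.137, 0.004]
ft_force: [0.7, 0.0, 0.4]
gripper_width: 0.498
grasp_force: 0.0
clock: 34.38
position: [0.4824, -0.3345, 0.1089]
eef_rot: [0.133, 3.137, 0.007]
   [1.4, -3.0, 103.9] [0.005, 0.002, -0.001] [ 0.481 -0.337  0.005]
t 34.3833 j [-35.  24.  -9.  57.   0. -30.]
top red 27 [369.7 230. ] [ 0.4788 -0.3362  0.052 ] [ 0.479  -0.3369  0.0514]
top white 41 [372.7 204.1] [ 0.5545 -0.3423  0.052 ] [ 0.5552 -0.343   0.0505]
top white 24 [372.6 211.8] [ 0.532  -0.3426  0.052 ] [ 0.5321 -0.3437  0.0508]
scene red 23 [331.  132.8] [ 0.4798 -0.3313  0.052 ] [ 0.4812 -0.3329  0.0496]
scene white 24 [311.5 125.2] [ 0.5534 -0.3394  0.052 ] [ 0.5536 -0.3427  0.05  ]
scene white 52 [321.2 128.8] [ 0.5166 -0.3361  0.052 ] [ 0.5205 -0.339   0.0496]
```

```bash
python3 -m crank '[[128,[2,-2,10],[0.005,0.002,0]],[128,[2,-2,40],[0.005,0.002,0]],[128,[2,-2,70],[0.005,0.002,0]],[128,[2,-2,95],[0.005,0.002,0]],[128,[2,-2,104],[0.005,0.002,0]]]' 40
python3 -m crank '[[128,[0,0,0],[0,0,0]],[128,[0,0,0],[0,0,0]],[128,[0,0,0],[0,0,0]]]'
```

```text
clock: 34.95
position: [0.4791, -0.3352, 0.0027]
eef_rot: [-0.133, -3.136, -0.002]
ft_force: [0.1, -0.6, -0.7]
gripper_width: 0.499
grasp_force: 0.0
clock: 35.2
position: [0.4828, -0.3385, 0.0076]
eef_rot: [0.134, 3.134, -0.006]
ft_force: [0.4, 0.1, 0.8]
gripper_width: 0.499
grasp_force: 0.0
```

```bash
python3 -m crank '[[128,[1.5,0,2],[0,0,0]],[128,[1.5,0,2],[0,0,0]],[128,[1.5,0,2],[0,0,0]]]'
python3 -m crank '[[255,[0,0,0],[0,0,0]],[255,[0,0,0],[0,0,0]],[255,[0,0,0],[0,0,0]],[255,[0,0,0],[0,0,0]],[255,[0,0,0],[0,0,0]]]' 40
python3 -m crank '[[255,[6,0,0],[0,0,0]],[255,[14,0,0],[0,0,0]],[255,[24,0,0],[0,0,0]],[255,[34,0,0],[0,0,0]],[255,[44,0,0],[0,0,0]]]'
python3 -m crank '[[255,[6,0,0],[0,0,0]],[255,[6,0,0],[0,0,0]],[255,[6,0,0],[0,0,0]]]'
python3 vials.py
```

```text
clock: 35.45
position: [0.4803, -0.3381, 0.0049]
eef_rot: [0.135, 3.135, -0.005]
ft_force: [-0.3, -0.2, -0.3]
gripper_width: 0.494
grasp_force: 0.0
clock: 35.87
position: [0.4802, -0.3381, 0.0045]
eef_rot: [0.135, 3.136, -0.004]
ft_force: [-0.6, -0.2, 3.7]
gripper_width: 0.233
grasp_force: 39.1
clock: 36.28
position: [0.4365, -0.3344, 0.0046]
eef_rot: [0.134, 3.134, -0.005]
ft_force: [3.0, -0.9, 5.1]
gripper_width: 0.232
grasp_force: 39.6
clock: 36.53
position: [0.4295, -0.3337, 0.0046]
eef_rot: [0.136, 3.136, -0.005]
ft_force: [1.2, -0.5, 6.9]
gripper_width: 0.23
grasp_force: 39.7
top white 44 [372.5 204.1] [ 0.5543 -0.3416  0.052 ] [ 0.5548 -0.3419  0.0504]
top white 40 [371.8 212.8] [ 0.5289 -0.3405  0.052 ] [ 0.5288 -0.3412  0.0507]
top white 44 [370.5 221. ] [ 0.5048 -0.3374  0.052 ] [ 0.5051 -0.3382  0.0506]
scene white 79 [318.2 127.8] [ 0.5276 -0.3366  0.052 ] [ 0.528  -0.3383  0.0506]
scene white 12 [350.  136.5] [ 0.4201 -0.3438  0.052 ] [ 0.4197 -0.3433  0.052 ]
scene white 23 [344.2 140.9] [ 0.4259 -0.3111  0.052 ] [ 0.4254 -0.3111  0.051 ]
```

Whites are unmoved and the red is about 50 mm clear. Lift and carry it to the near socket.

```bash
python3 -m crank '[[255,[0,0,-20],[0,0,0]],[255,[0,0,-50],[0,0,0]],[255,[0,0,-85],[0,0,0]],[255,[0,0,-115],[0,0,0]],[255,[0,0,-115],[0,0,0]]]'
python3 -m crank '[[255,[0,0,0],[0,0,0]],[255,[0,0,0],[0,0,0]]]'
python3 -c "
from h import *
plan(([.4253,.242,.12],85.2))"
```

```text
clock: 37.1
position: [0.431, -0.3349, 0.1239]
eef_rot: [0.135, 3.131, -0.011]
ft_force: [1.1, -1.2, 0.1]
gripper_width: 0.23
grasp_force: 39.2
clock: 37.27
position: [0.4279, -0.3322, 0.1176]
eef_rot: [-0.135, -3.138, 0.001]
ft_force: [-1.5, -0.3, 0.4]
gripper_width: 0.227
grasp_force: 39.2
   [17.4, 190.6, -0.9] [-0.001, -0.001, -0.001] [ 0.427 -0.141  0.118]
   [17.2, 190.6, -0.8] [0.0, 0.0, -0.001] [0.426 0.051 0.119]
   [17.0, 190.7, -0.8] [0.0, 0.0, -0.001] [0.425 0.242 0.12 ]
t 37.2667 j [-38.  20. -15.  55.  -0. -33.]
```

```bash
python3 -m crank '[[255,[17,191,0],[0,0,0]],[255,[17,191,0],[0,0,0]],[255,[17,191,0],[0,0,0]],[255,[17,191,0],[0,0,0]],[255,[17,191,0],[0,0,0]]]'
python3 -m crank '[[255,[17,191,0],[0,0,0]],[255,[17,191,0],[0,0,0]],[255,[17,191,0],[0,0,0]],[255,[17,191,0],[0,0,0]],[255,[17,191,0],[0,0,0]]]'
python3 -m crank '[[255,[17,191,0],[0,0,0]],[255,[17,191,0],[0,0,0]],[255,[17,191,0],[0,0,0]],[255,[17,191,0],[0,0,0]],[255,[17,191,0],[0,0,0]]]'
python3 -m crank '[[255,[0,0,0],[0,0,0]],[255,[0,0,0],[0,0,0]],[255,[0,0,0],[0,0,0]]]'
python3 -c "
from h import *
plan(([.4253,.242,.04],85.2))"
```

```text
clock: 37.68
position: [0.4254, -0.1375, 0.116]
eef_rot: [-0.132, -3.134, -0.001]
ft_force: [0.0, 0.1, -0.2]
gripper_width: 0.235
grasp_force: 39.3
clock: 38.1
position: [0.4257, 0.0531, 0.1159]
eef_rot: [-0.131, -3.136, 0.003]
ft_force: [0.8, -1.1, 0.0]
gripper_width: 0.229
grasp_force: 39.3
clock: 38.52
position: [0.4261, 0.2447, 0.1154]
eef_rot: [-0.13, -3.137, 0.005]
ft_force: [0.6, 0.1, -1.7]
gripper_width: 0.231
grasp_force: 39.3
clock: 38.77
position: [0.4262, 0.2406, 0.1158]
eef_rot: [-0.134, -3.137, 0.008]
ft_force: [0.1, -0.5, -0.5]
gripper_width: 0.231
grasp_force: 39.3
   [0.9, 1.7, 75.8] [-0.005, -0.002, -0.002] [0.425 0.242 0.04 ]
t 38.7667 j [ 30.  15. -22.  53.  -0.  34.]
```

```bash
python3 -m crank '[[255,[1,1,15],[-0.005,-0.002,0]],[255,[1,1,35],[-0.005,-0.002,0]],[255,[1,1,55],[-0.005,-0.002,0]],[255,[1,1,70],[-0.005,-0.002,0]],[255,[1,1,80],[-0.005,-0.002,0]]]'
python3 -m crank '[[255,[0,0,5],[0,0,0]],[255,[0,0,10],[0,0,0]],[255,[0,0,15],[0,0,0]],[255,[0,0,19],[0,0,0]],[255,[0,0,20],[0,0,0]]]'
python3 -m crank '[[255,[0,0,0],[0,0,0]],[255,[0,0,0],[0,0,0]],[255,[0,0,0],[0,0,0]]]'
```

```text
clock: 39.18
position: [0.4254, 0.24, 0.0354]
eef_rot: [0.139, 3.138, 0.0]
ft_force: [0.1, 0.1, -0.5]
gripper_width: 0.233
grasp_force: 39.3
clock: 39.6
position: [0.4274, 0.2427, 0.0173]
eef_rot: [0.135, 3.135, 0.004]
ft_force: [-0.8, 0.9, -0.1]
gripper_width: 0.235
grasp_force: 39.3
clock: 39.85
position: [0.4278, 0.2433, 0.018]
eef_rot: [0.134, 3.134, 0.005]
ft_force: [-0.1, -0.0, -0.7]
gripper_width: 0.234
grasp_force: 39.3
```

```bash
python3 -m crank '[[255,[2,0,2],[0,0,0]],[255,[2,0,5],[0,0,0]],[255,[2,0,5],[0,0,0]],[255,[2,0,5],[0,0,0]]]'
python3 -m crank '[[190,[0,0,0],[0,0,0]],[150,[0,0,0],[0,0,0]],[140,[0,0,0],[0,0,0]],[140,[0,0,0],[0,0,0]]]'
python3 -m crank '[[140,[0,0,-15],[0,0,0]],[140,[0,0,-40],[0,0,0]],[140,[0,0,-75],[0,0,0]],[140,[0,0,-110],[0,0,0]],[140,[0,0,-140],[0,0,0]]]'
python3 -m crank '[[128,[0,-120,0],[0,0,0]],[128,[0,-120,0],[0,0,0]],[128,[0,-120,0],[0,0,0]],[128,[0,-120,0],[0,0,0]],[128,[0,-120,0],[0,0,0]]]'
python3 tray.py
python3 - <<'E'
from h import *
a=capture("scene")["image"][60:310,150:400]; cv2.imwrite("pics/p9.png",cv2.resize(a,(600,600),interpolation=cv2.INTER_CUBIC))
E
```

```text
clock: 40.18
position: [0.4256, 0.2434, 0.0126]
eef_rot: [0.134, 3.134, 0.005]
ft_force: [1.1, 0.3, 0.6]
gripper_width: 0.236
grasp_force: 39.3
clock: 40.52
position: [0.4254, 0.2432, 0.0125]
eef_rot: [0.135, 3.135, 0.004]
ft_force: [-1.0, -0.1, 0.9]
gripper_width: 0.451
grasp_force: 0.0
clock: 40.93
position: [0.4249, 0.2429, 0.1546]
eef_rot: [0.135, 3.134, 0.005]
ft_force: [0.7, 0.3, 0.0]
gripper_width: 0.45
grasp_force: 0.0
clock: 41.35
position: [0.4142, 0.1218, 0.1523]
eef_rot: [0.14, 3.134, 0.005]
ft_force: [0.7, 0.6, 0.6]
gripper_width: 0.495
grasp_force: 0.0
tray c 542.6998901367188 -63.83329772949219 size 212.9261932373047 141.5163116455078 ang 11.104423522949219
slot -62 [482. -76.]
slot 0 [543. -64.]
slot 62 [604. -52.]
```

View pics/p9.png

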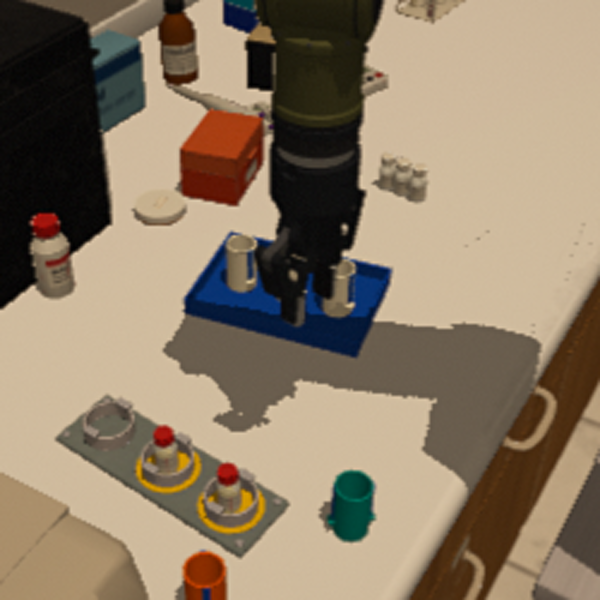

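Both reds stand in the marked cups ((165,450), (228,488)), the three whites are in place at (402,175), and liners show at (240,262) and (338,288), with the middle one hidden by the hand. One last check from the top camera.

```bash
python3 -m crank '[[128,[60,0,-60],[0,0,0]],[128,[60,0,-60],[0,0,0]],[128,[60,0,-60],[0,0,0]],[128,[60,0,-60],[0,0,0]],[128,[60,0,-60],[0,0,0]]]'|head -2
python3 - <<'E'
from h import *
c=capture("top");P=cloud(c);z=P[...,2]
k,l,st,ce=cv2.connectedComponentsWithStats(((z>.05)&(z<.075)&(P[...,0]>.42)&(P[...,0]<.68)&(P[...,1]>-.14)&(P[...,1]<.02)).astype(np.uint8))
print([(st[i,4],cast(c,ce[i],.066)[0].round(3),np.nanmax(z[l==i]).round(3)) for i in range(1,k) if st[i,4]>10])
print(state()["position"])
E
```

```text
clock: 41.87
position: [0.3554, 0.1295, 0.212]
[(np.int32(64), array([ 0.602, -0.051,  0.066]), np.float64(0.068)), (np.int32(53), array([ 0.542, -0.064,  0.066]), np.float64(0.068)), (np.int32(57), array([ 0.483, -0.073,  0.066]), np.float64(0.069))]
[0.35513096 0.12909148 0.21139999]
```

```bash
python3 -c "
from bench import sign_off
print(sign_off())"
```

```text
the job is handed in; nothing more can be done
None
```

The job is handed in at about 42 s on the robot clock: all three liner cups stand upright in the wash tray and one red vial stands in each of the two marked cups; the white vials did not move, and the bottle and dish were not touched.

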